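# Nest the pastry cutters back in their tins

### The arm

A 6-joint arm with a two-finger parallel gripper is mounted at the origin on the work surface. World frame = base frame: x ahead of the robot, y to its left, z up, the work surface at z = 0. Lengths are in m, angles in degrees, forces in N, time in s.
With the tool pointing down it reaches from about 0.425 to 0.925 m from the base axis. Payload 12.5 kg.
Tool frame: the origin (TCP) lies on the centre line of the jaws, within the pads' length; the fingertips stand 11 mm ahead of it and the grasp point (between the pads) lies 8 mm behind it (manip.tips_ahead is the distance from the TCP to the fingertips, in m); x points along the fingers, z is the direction in which the jaws open and shut, and the axes are right-handed (so a half turn about x gives the same grasp; the last joint's range is limited). The gripper opens to 85 mm and grips with 20 to 120 N. Pads are 22 mm wide; open, the fingers measure 114 mm over their backs; the gripper's body (76 mm by 85 mm) begins 54 mm behind the grasp point. The pads swing forward as they close: fully open they stand 13 mm farther back than shut.
Start: joints at [-77.212, 28.126, 89.318, -0, 62.55, -6.05], TCP at [0.202, -0.592, 0.242] pointing down, gripper open.
Joint ranges: [-177.58, 177.58], [-47.91, 125.51], [2.72, 160], [-65.01, 245.01], [3.68, 167.84], [-153.87, 153.87]. Speed limits (degrees/s): [127.2, 127.2, 159.86, 180, 180, 180].

### API

Orientations are given as a 3x3 rotation matrix whose columns are the frame's x, y, z axes.
In Python, from workcell import manip, cams, close_job gives the robot as it stands.
- The arm moves only by the tool play_rows, never from a script. Its argument "rows" is a list of rows, each a list of 6 numbers: the shift along the tool's x, y, z in cm, then the turn, a rotation vector about the tool's x, y, z in rad. In form: [[x, y, z, rx, ry, rz], ...]. A call has 1 to 10 rows; each row shifts and turns the commanded pose from where the row before left it, along the tool's axes as they then stand; what a row does not reach is not made up. A row lasts 1/12 s, in which the tool goes at most 41.7 mm and 7.16 degrees, less where a joint would pass 70% of its speed; a pose out of reach is approached as far as the arm can. A call with a gripper value outside its range is refused whole. "gripper" is the opening in per cent of the stroke, from 0 (shut) to 100 (fully open), set as the call begins (left out, the last holds). The fingers move at their own pace and stop on an object; the grip force is fixed at half the most. Time passes only in rows, so rows that do not move let the fingers close. It gives the time, the measured TCP pose, the force and the opening at its end, in the units of the state.
- manip.read_state(): the state, without advancing time (a new reading comes with each control period).
- cams.capture(name): name is "scene" or "top" or "wrist"; returns the picture (400x640x3 uint8, red, green, blue); there is no depth.
- cams.get_calibration(name): a dict with "fov_y" (degrees; the focal length in pixels is half the picture's height over the tangent of half this angle, whatever the lens; pixels are square), "cx", "cy" (the principal point, pixels), "cam_to_world" (4x4, takes a point from camera to world coordinates); the wrist camera has in their place "T_tool_cam" (4x4, takes a point from camera to tool coordinates, whose origin is the TCP and whose axes are the tool frame's). Camera axes: x right, y down, z forward; pixel columns grow to the right and rows downward; lengths in m; the calibration is good to about 2 mm. A picture is of the moment at which its call begins: read the wrist's pose just before it. get_calibration takes no time and is no camera call.
- close_job(): hands the job in, once; it reports no verdict.
Trained networks look in the newest picture that a camera, given by its name, has taken for a name from the list of things; names that differ only in an ending like _2 or _b are one class to them, and where a whole thing is asked for, a point or a joint stands for the part that bears it (a point fixed in the world has none). Each returns a list of dicts, best first, with "conf" (0 to 1); they miss things now and then, are a little off and sometimes report something else, mostly with a low value. They report only what shows in the picture. A call takes as long as a camera call. They do not tell look-alikes from the thing itself.
- cams.recognise(camera, target): "position" ([row, column] in pixels, amid what is visible of it).
The state is a dict: "t": time; "joints": joint angles; "qd": joint speeds; "joint_torque": joint torques, N m; "position": TCP position; "tcp_rot": TCP orientation; "contact_force": force on the tool from outside, world axes, zero at the start; "torque": the same for the moment, N m; "grip_width": opening from 0.0 (shut) to 1.0 (fully open).
Only numpy, scipy, OpenCV 4.12 (cv2) and the standard library are available. Lean on these libraries where they do the work, as an engineer would, in place of code of your own. Each camera call takes 0.05 s, during which the arm holds its last target.

### The job

Put the pastry cutters away: nest the three round cutters in the round tin and the two square cutters in the square tin. Begin each set with its smallest cutter, upright in the middle of the tin (the square ones lined up with the sides of their tin), and lower each next larger one over it to the tin's floor; set them down rather than dropping them, so that the cutting edges are not nicked. Do not knock over or push away the two piping nozzles and the ramekin that stand among them.

Things in the scene. Friction and masses are not known exactly. Their poses are not given: they have to be found in the camera images.
- round_small_center (a point): small round pastry cutter: a plain open steel ring standing upright, 36 mm outside diameter, 31 mm inside, 45 mm high, wall 2.5 mm, rolled rim up; loose. This point is the ring's centre, half-way up (22.5 mm above its foot); its z axis is the ring's axis.
- round_medium_center (a point): medium round pastry cutter: a plain open steel ring standing upright, 52 mm outside diameter, 47 mm inside, 45 mm high, wall 2.5 mm, rolled rim up; loose. This point is the ring's centre, half-way up (22.5 mm above its foot); its z axis is the ring's axis.
- round_large_center (a point): large round pastry cutter: a plain open steel ring standing upright, 68 mm outside diameter, 63 mm inside, 45 mm high, wall 2.5 mm, rolled rim up; loose. This point is the ring's centre, half-way up (22.5 mm above its foot); its z axis is the ring's axis.
- square_small_center (a point): small square pastry cutter: an open square steel tube standing upright, 36 mm outside along each side, 31 mm inside, 45 mm high, wall 2.5 mm, rolled rim up; loose. This point is its centre, half-way up (22.5 mm above its foot); its x and y axes are square to its flat sides, z up.
- square_large_center (a point): large square pastry cutter: an open square steel tube standing upright, 58 mm outside along each side, 53 mm inside, 45 mm high, wall 2.5 mm, rolled rim up; loose. This point is its centre, half-way up (22.5 mm above its foot); its x and y axes are square to its flat sides, z up.
- round_tin: shallow white round tin with a steel-coloured edge, fixed to the bench: 122 mm outside diameter, wall 2.5 mm thick and 12 mm high, inner floor 3 mm above the bench and 117 mm across. Origin: centre of its underside, on the bench.
- square_tin: shallow white square tin with a steel-coloured edge, fixed to the bench: 122 mm outside along each side, wall 2.5 mm thick and 12 mm high, inner floor 3 mm above the bench and 117 mm across. Origin: centre of its underside, on the bench; x and y axes are square to its sides.
- plain_nozzle_center (a point): bystander: slender conical steel piping nozzle standing point up, loose, 33 mm across at the foot, 52 mm high. This point is its centre, half-way up.
- wide_nozzle_center (a point): bystander: stubby conical steel piping nozzle standing point up, loose, 37 mm across at the foot, 45 mm high. This point is its centre, half-way up.
- ramekin_center (a point): bystander: empty white ceramic ramekin, loose, 66 mm across the rim, 36 mm high. This point is its centre, half-way up.
There are look-alikes about, which are no part of the job. What is shaped like the part that bears round_large_center but green is not meant.

How it is judged (in metres and radians):
At the end, for the whole second after the job is handed in: All five cutters are released, at rest, upright (6 deg), foot on the floor of their own tin (2.5 mm): each set nested one inside the next, its smallest within 18 mm of the middle of the tin, the square ones within 15 deg of the tin's sides; nozzles and ramekin undisturbed (z of round_small_center in the frame of round_tin between 0.023 and 0.028 m and angle between each of round_small_center, round_medium_center, round_large_center, square_small_center, square_large_center's own z axis and vertical below 0.1 rad and linear speed of each of round_small, round_medium, round_large, square_small, square_large below 0.02 m/s and angular speed of each of round_small, round_medium, round_large, square_small, square_large below 0.2 rad/s and z of round_medium_center in the frame of round_tin between 0.023 and 0.028 m and z of round_large_center in the frame of round_tin between 0.023 and 0.028 m and z of square_small_center in the frame of square_tin between 0.023 and 0.028 m and z of square_large_center in the frame of square_tin between 0.023 and 0.028 m and horizontal distance between round_small_center and round_tin below 0.018 m and horizontal distance between square_small_center and square_tin below 0.018 m and horizontal distance between round_medium_center and round_small_center below 0.0075 m and horizontal distance between round_large_center and round_medium_center below 0.0075 m and horizontal distance between square_large_center and square_small_center below 0.0135 m and (angle between the x axis of square_small_center and the x axis of square_tin, either way round below 0.26 rad or angle between the x axis of square_small_center and the y axis of square_tin, either way round below 0.26 rad) and (angle between the x axis of square_large_center and the x axis of square_tin, either way round below 0.26 rad or angle between the x axis of square_large_center and the y axis of square_tin, either way round below 0.26 rad) and distance of each of plain_nozzle_center, wide_nozzle_center, ramekin_center from where it was at the start of the episode below 0.025 m); the robot touches nothing.
It fails at once if a larger cutter stands in its tin while the next smaller one of its set is not there yet ((horizontal distance between round_medium_center and round_tin below 0.04 m and z of round_medium_center in the frame of round_tin below 0.03 m and horizontal distance between round_small_center and round_tin above 0.04 m) or (horizontal distance between round_large_center and round_tin below 0.04 m and z of round_large_center in the frame of round_tin below 0.03 m and horizontal distance between round_medium_center and round_tin above 0.04 m) or (horizontal distance between square_large_center and square_tin below 0.04 m and z of square_large_center in the frame of square_tin below 0.03 m and horizontal distance between square_small_center and square_tin above 0.04 m)).
It fails at once if a cutter is dropped at a tin (falls freely faster than 0.6 m/s, that is from more than about 18 mm) (((horizontal distance between round_small_center and round_tin below 0.08 m or horizontal distance between round_small_center and square_tin below 0.08 m) and linear speed of round_small above 0.6 m/s and contact force between the fingers and round_small below 0.05 N) or ((horizontal distance between round_medium_center and round_tin below 0.08 m or horizontal distance between round_medium_center and square_tin below 0.08 m) and linear speed of round_medium above 0.6 m/s and contact force between the fingers and round_medium below 0.05 N) or ((horizontal distance between round_large_center and round_tin below 0.08 m or horizontal distance between round_large_center and square_tin below 0.08 m) and linear speed of round_large above 0.6 m/s and contact force between the fingers and round_large below 0.05 N) or ((horizontal distance between square_small_center and round_tin below 0.08 m or horizontal distance between square_small_center and square_tin below 0.08 m) and linear speed of square_small above 0.6 m/s and contact force between the fingers and square_small below 0.05 N) or ((horizontal distance between square_large_center and round_tin below 0.08 m or horizontal distance between square_large_center and square_tin below 0.08 m) and linear speed of square_large above 0.6 m/s and contact force between the fingers and square_large below 0.05 N)).
It fails at once if a nozzle or the ramekin is shifted by more than 25 mm or knocked over (distance of any of plain_nozzle_center, wide_nozzle_center, ramekin_center from where it was at the start of the episode above 0.025 m or angle between any of plain_nozzle_center, wide_nozzle_center, ramekin_center's own z axis and vertical above 0.5 rad).
It also fails if it takes over 109 s, if anything falls off the work surface, if the arm or the gripper's body presses on something with over 40 N, if the wrist force passes 120 N, or if a joint passes its speed limit or range.

## Working session

There is one attempt and no reset: what is moved stays moved. The work goes in short steps, Python scripts to look and compute and a tool call to move; the robot and the scene stay as the last step left them, time stands still between calls to the robot, and variables do not carry over. Pictures are saved under pics/ and viewed, and the job is handed in when it is done.

Besides the shell and the picture viewer there is one more tool, called after ">>>" in YAML: its name, and indented under it one key for each argument. play_rows: Moves the arm, as the interface text tells. Its arguments: {"type":"object","properties":{"rows":{"type":"array","items":{"type":"array","items":{"type":"number"}}},"gripper":{"type":"number"}},"required":["rows"]}

```bash
ls; mkdir -p pics
python3 - <<'E'
from workcell import manip,cams
import cv2,numpy as np
np.set_printoptions(precision=4,suppress=True)
s=manip.read_state();print(s)
for n in ("scene","top","wrist"):
    im=cams.capture(n);cv2.imwrite(f"pics/{n}0.png",im[:,:,::-1]);print(n,cams.get_calibration(n))
print(manip.tips_ahead)
E
```

```text
pics
{'t': 0.0, 'joints': array([-77.2107,  28.1646,  89.3525,   0.0016,  62.5496,  -6.0515]), 'qd': array([-0.046 , -0.0839, -0.034 ,  0.0488, -0.0186,  0.0254]), 'joint_torque': array([ -0.0002, -61.8447, -26.1595,  -0.0002,   0.0041,  -0.    ]), 'position': array([ 0.2018, -0.5913,  0.2417]), 'tcp_rot': array([[-0.0002,  0.9464,  0.3229],
       [ 0.0011,  0.3229, -0.9464],
       [-1.    ,  0.0001, -0.0012]]), 'contact_force': array([ 0.0269, -0.1398,  0.5799]), 'torque': array([-0.0398,  0.0268,  0.0279]), 'grip_width': 1.0002600628765812}
scene {'fov_y': 50.910100556104304, 'cx': 322.231620938136, 'cy': 200.77673303807518, 'cam_to_world': array([[ 0.297 ,  0.6494, -0.7001,  1.2047],
       [ 0.9549, -0.2007,  0.2189, -0.2159],
       [ 0.0017, -0.7335, -0.6797,  0.7248],
       [ 0.    ,  0.    ,  0.    ,  1.    ]])}
top {'fov_y': 46.89997195605194, 'cx': 316.9664522988651, 'cy': 200.74349992384958, 'cam_to_world': array([[-0.0163, -0.9963,  0.0847,  0.436 ],
       [-0.9999,  0.0161, -0.0036, -0.0069],
       [ 0.0022, -0.0848, -0.9964,  1.3716],
       [ 0.    ,  0.    ,  0.    ,  1.    ]])}
wrist {'fov_y': 63.87248022064287, 'cx': 315.6215578571252, 'cy': 196.8884694681775, 'T_tool_cam': array([[ 0.0001, -0.2889,  0.9573, -0.1317],
       [ 0.    , -0.9573, -0.2889,  0.0728],
       [ 1.    ,  0.0001, -0.0001,  0.0007],
       [ 0.    ,  0.    ,  0.    ,  1.    ]])}
0.011
```

View pics/top0.png

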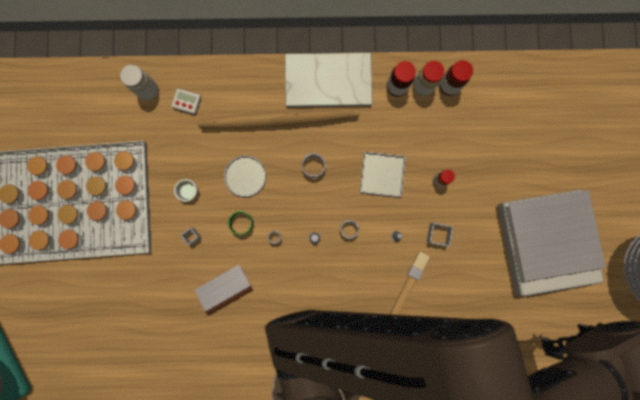

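View pics/scene0.png

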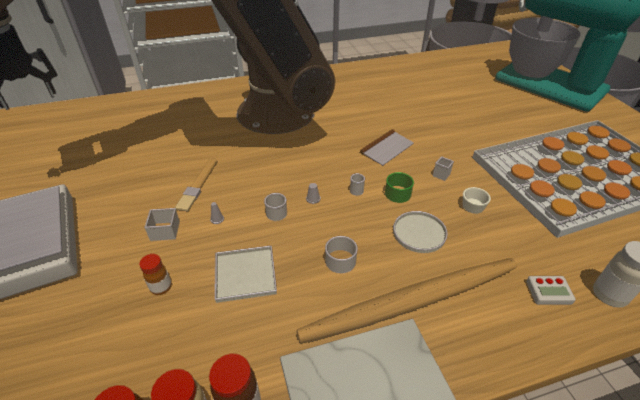

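View pics/wrist0.png

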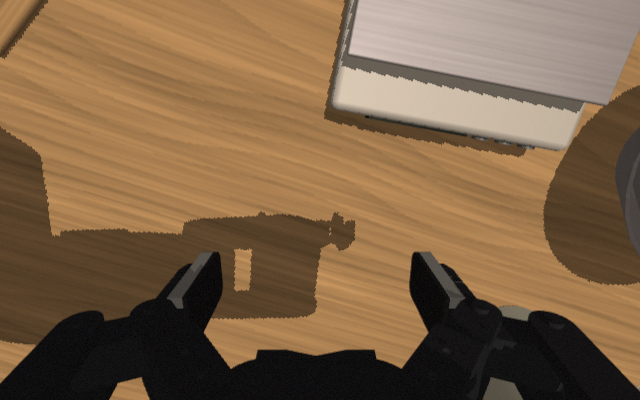

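```bash
cat > h.py <<'E'
from workcell import manip,cams
import cv2,numpy as np
np.set_printoptions(precision=4,suppress=True)
def K(c):
    f=200/np.tan(np.radians(c['fov_y']/2)); return f,c['cx'],c['cy']
def T_of(n,s=None):
    c=cams.get_calibration(n)
    if n!='wrist': return c,np.array(c['cam_to_world'])
    T=np.eye(4);T[:3,:3]=s['tcp_rot'];T[:3,3]=s['position']
    return c,T@np.array(c['T_tool_cam'])
def pix2w(n,u,v,z,s=None):
    c,T=T_of(n,s);f,cx,cy=K(c)
    d=T[:3,:3]@np.array([(u-cx)/f,(v-cy)/f,1]);o=T[:3,3]
    return o+d*(z-o[2])/d[2]
def w2pix(n,P,s=None):
    c,T=T_of(n,s);f,cx,cy=K(c)
    p=(np.atleast_2d(P)-T[:3,3])@T[:3,:3]
    return np.c_[cx+f*p[:,0]/p[:,2],cy+f*p[:,1]/p[:,2]]
def snap(n,name):
    s=manip.read_state() ; im=cams.capture(n); cv2.imwrite(f'pics/{name}.png',im[:,:,::-1]); return im,s
E
python3 - <<'E'
from h import *
for n in("top","scene"):
  for t,z in [("round_small_center",.0225),("round_medium_center",.0225),("round_large_center",.0225),("square_small_center",.0225),("square_large_center",.0225),("round_tin",.006),("square_tin",.006),("plain_nozzle_center",.026),("wide_nozzle_center",.0225),("ramekin_center",.018)]:
    for r in cams.recognise(n,t)[:3]:
        v,u=r['position']; print(n,t,round(r['conf'],2),round(u),round(v),pix2w(n,u,v,z)[:2])
im=cv2.imread('pics/top0.png');cv2.imwrite('pics/top0c.png',cv2.resize(im[130:270,160:480],None,fx=2.5,fy=2.5,interpolation=cv2.INTER_CUBIC))
im=cv2.imread('pics/scene0.png');cv2.imwrite('pics/scene0c.png',cv2.resize(im[140:310,120:520],None,fx=2,fy=2,interpolation=cv2.INTER_CUBIC))
E
```

```text
top round_large_center 0.77 229 224 [0.4867 0.2456]
top round_large_center 0.72 314 159 [ 0.6737 -0.0052]
top square_small_center 0.61 354 227 [ 0.4714 -0.1187]
top square_small_center 0.44 194 235 [0.4551 0.3491]
top square_large_center 0.77 449 232 [ 0.454  -0.3966]
top round_tin 0.86 244 177 [0.6265 0.2051]
top square_tin 0.88 382 177 [ 0.6199 -0.2056]
top plain_nozzle_center 0.4 395 235 [ 0.4464 -0.2373]
top wide_nozzle_center 0.41 315 238 [ 0.4406 -0.0051]
top ramekin_center 0.95 183 189 [0.5926 0.3824]
scene round_small_center 0.55 353 181 [0.434  0.1073]
scene round_medium_center 0.78 277 205 [ 0.4638 -0.0987]
scene round_large_center 0.59 343 250 [0.6467 0.0072]
scene round_large_center 0.58 400 188 [0.494  0.2133]
scene round_large_center 0.53 217 215 [ 0.4555 -0.2436]
scene square_small_center 0.61 444 168 [0.4534 0.3634]
scene square_large_center 0.82 162 226 [ 0.4529 -0.3673]
scene round_tin 0.77 422 231 [0.6327 0.2063]
scene square_tin 0.58 247 273 [ 0.6327 -0.2042]
scene plain_nozzle_center 0.67 216 216 [ 0.4601 -0.245 ]
scene wide_nozzle_center 0.77 314 194 [ 0.4517 -0.0023]
scene ramekin_center 0.58 472 198 [0.5768 0.3729]
```

View pics/top0c.png

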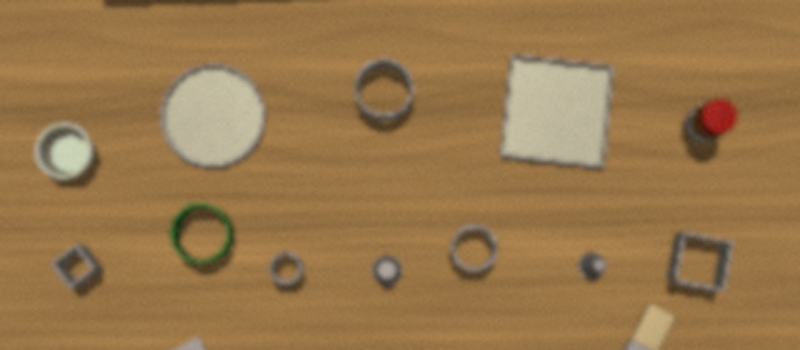

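View pics/scene0c.png

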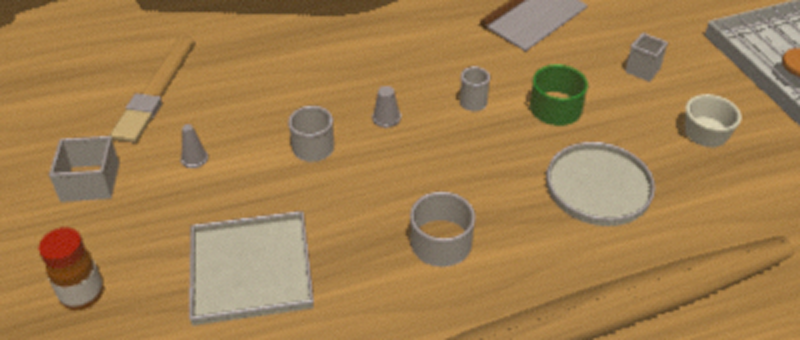

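```bash
cat >> h.py <<'E'
def plan(P,yaw=-90):
    """yaw = world heading (deg) of tool z; rotation first, then translation in tool axes (cm)"""
    s=manip.read_state();R=s['tcp_rot'];cur=np.degrees(np.arctan2(R[1,2],R[0,2]))
    d=(yaw-cur+180)%360-180
    rx=-np.radians(d)
    a=np.radians(yaw);z=np.array([np.cos(a),np.sin(a),0]);x=np.array([0,0,-1.]);y=np.cross(z,x)
    D=np.array(P)-s['position'];sh=np.array([D@x,D@y,D@z])*100
    print('t',round(s['t'],2),'pos',s['position'],'yaw',round(cur,2),'tilt',R[2,0],'| turn rx',round(rx,4),'rows>=',int(np.ceil(abs(rx)/.12)),'| shift cm',sh.round(2),'rows>=',int(np.ceil(np.linalg.norm(sh)/4)))
E
python3 - <<'E'
from h import *
for u,v,z in [(274.8,238,.045),(349.6,230,.045),(314,167,.04),(190.8,237.2,.045),(440,235.2,.045),(245.2,176.4,.01),(382.4,174.8,.01)]: print(pix2w('top',u,v,z))
plan([.44,-.37,.22]);
E
```

```text
[0.4436 0.111  0.045 ]
[ 0.463 -0.104  0.045]
[ 0.6482 -0.0046  0.04  ]
[0.4498 0.3517 0.045 ]
[ 0.4439 -0.3632  0.045 ]
[0.628  0.2006 0.01  ]
[ 0.6262 -0.2079  0.01  ]
t 1.15 pos [ 0.2018 -0.5915  0.2423] yaw -71.16 tilt -0.9999999945570489 | turn rx 0.3288 rows>= 3 | shift cm [  2.23  23.82 -22.15] rows>= 9
```

>>> play_rows:
  rows:
    - [0, 0, 0, 0.11, 0, 0]
    - [0, 0, 0, 0.11, 0, 0]
    - [0, 0, 0, 0.109, 0, 0]
    - [0.25, 2.6, -2.5, 0, 0, 0]
    - [0.25, 2.6, -2.5, 0, 0, 0]
    - [0.25, 2.6, -2.5, 0, 0, 0]
    - [0.25, 2.6, -2.5, 0, 0, 0]
    - [0.25, 2.6, -2.5, 0, 0, 0]
    - [0.25, 2.6, -2.5, 0, 0, 0]
    - [0.25, 2.6, -2.5, 0, 0, 0]

```text
t: 1.98
position: [0.3849, -0.4152, 0.2248]
tcp_rot: [[0.0, 1.0, -0.0], [-0.0, -0.0, -1.0], [-1.0, 0.0, 0.0]]
contact_force: [0.6, -1.8, -0.3]
grip_width: 0.998
```

>>> play_rows:
  rows:
    - [0.25, 2.8, -2.5, 0, 0, 0]
    - [0.25, 2.8, -2.5, 0, 0, 0]
    - [0, 0, 0, 0, 0, 0]
    - [0, 0, 0, 0, 0, 0]
    - [0, 0, 0, 0, 0, 0]

```text
t: 2.4
position: [0.4398, -0.3667, 0.2198]
tcp_rot: [[-0.0, 1.0, 0.001], [-0.0, 0.001, -1.0], [-1.0, -0.0, 0.0]]
contact_force: [-0.9, 0.5, 0.2]
grip_width: 0.999
```

Run:
```python
from h import *
snap('wrist','w1'); plan([.455,-.105,.22])
```

```text
t 2.45 pos [ 0.4394 -0.3671  0.2199] yaw -90.04 tilt -0.9999999583637361 | turn rx -0.0007 rows>= 1 | shift cm [ -0.01   1.56 -26.21] rows>= 7
```

View pics/w1.png

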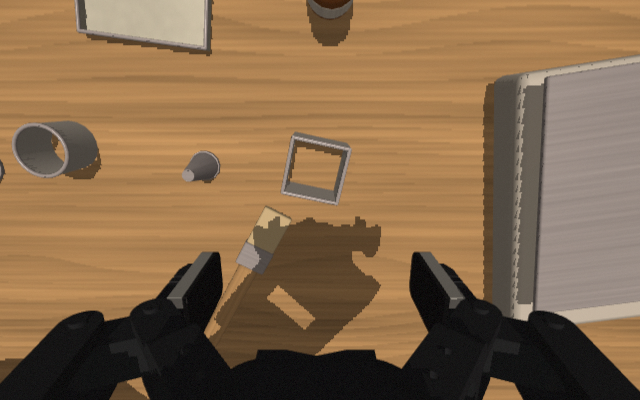

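>>> play_rows:
  rows:
    - [0, 0.2, -3.75, 0, 0, 0]
    - [0, 0.2, -3.75, 0, 0, 0]
    - [0, 0.2, -3.75, 0, 0, 0]
    - [0, 0.2, -3.75, 0, 0, 0]
    - [0, 0.2, -3.75, 0, 0, 0]
    - [0, 0.3, -3.75, 0, 0, 0]
    - [0, 0.3, -3.7, 0, 0, 0]
    - [0, 0, 0, 0, 0, 0]
    - [0, 0, 0, 0, 0, 0]
    - [0, 0, 0, 0, 0, 0]

```text
t: 3.28
position: [0.4559, -0.1056, 0.22]
tcp_rot: [[0.001, 1.0, -0.001], [-0.0, -0.001, -1.0], [-1.0, 0.001, 0.0]]
contact_force: [0.4, 0.0, 0.2]
grip_width: 1.0
```

Run:
```python
from h import *
snap('wrist','w2'); plan([.44,.11,.20])
```

```text
t 3.33 pos [ 0.4559 -0.1059  0.2199] yaw -90.1 tilt -0.9999998684507692 | turn rx -0.0018 rows>= 1 | shift cm [  1.99  -1.59 -21.59] rows>= 6
```

>>> play_rows:
  rows:
    - [0.3, -0.2, -3.6, 0, 0, 0]
    - [0.3, -0.2, -3.6, 0, 0, 0]
    - [0.3, -0.2, -3.6, 0, 0, 0]
    - [0.3, -0.2, -3.6, 0, 0, 0]
    - [0.3, -0.2, -3.6, 0, 0, 0]
    - [0.5, -0.2, -3.6, 0, 0, 0]
    - [0, 0, 0, 0, 0, 0]
    - [0, 0, 0, 0, 0, 0]
    - [0, 0, 0, 0, 0, 0]

```text
t: 4.08
position: [0.4444, 0.1103, 0.1997]
tcp_rot: [[-0.0, 1.0, -0.001], [-0.0, -0.001, -1.0], [-1.0, -0.0, 0.0]]
contact_force: [-0.9, -0.2, 0.5]
grip_width: 1.001
```

Run:
```python
from h import *
snap('wrist','w3'); plan([.44,.11,.20])
```

```text
t 4.13 pos [0.4445 0.11   0.1998] yaw -90.12 tilt -0.9999999684312781 | turn rx -0.0021 rows>= 1 | shift cm [-0.02 -0.45  0.  ] rows>= 1
```

View pics/w2.png

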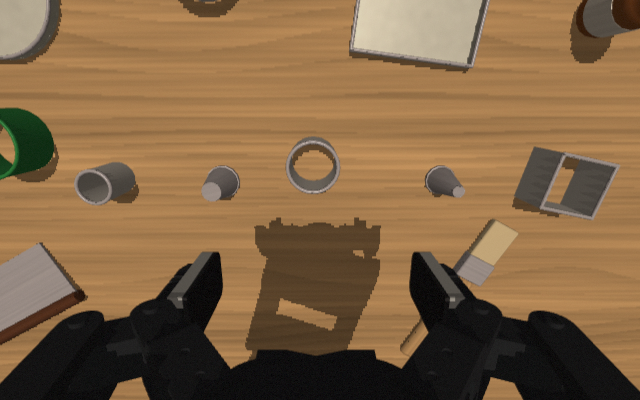

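View pics/w3.png

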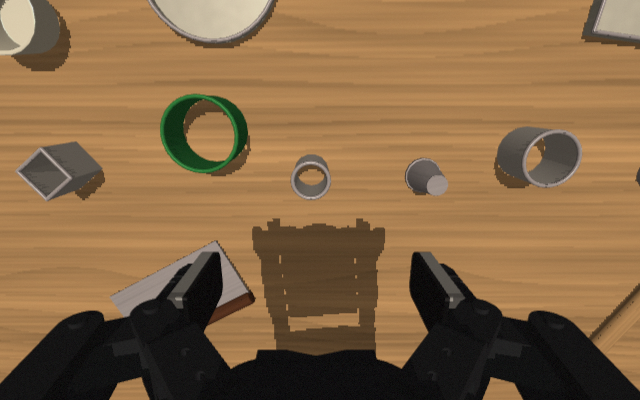

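```bash
cat >> h.py <<'E'
import json
def ring_pts(c,d,z,sq=None,n=120):
    if sq is None:
        a=np.linspace(0,2*np.pi,n);return np.c_[c[0]+d/2*np.cos(a),c[1]+d/2*np.sin(a),0*a+z]
    a=np.radians(sq);R=np.array([[np.cos(a),-np.sin(a)],[np.sin(a),np.cos(a)]])
    q=np.array([[1,1],[-1,1],[-1,-1],[1,-1],[1,1]])*d/2
    q=np.concatenate([np.linspace(q[i],q[i+1],n//4) for i in range(4)])@R.T+np.array(c[:2]);return np.c_[q,0*q[:,0]+z]
def overlay(cam,im,s,models,out,box,k):
    """models: (c,d,z,sq,color)"""
    x0,y0,x1,y1=box;o=cv2.resize(im[y0:y1,x0:x1,::-1],None,fx=k,fy=k,interpolation=cv2.INTER_CUBIC)
    for c,d,z,sq,col in models:
        p=w2pix(cam,ring_pts(c,d,z,sq),s);p=((p+.5-[x0,y0])*k-.5)
        cv2.polylines(o,[(p*8).astype(np.int32)],True,col,1,cv2.LINE_AA,3)
    cv2.imwrite(f'pics/{out}.png',o)
def fit(cam,im,s,c0,d,wall,z,sq=None,rng=.006):
    """maximise the gradient magnitude along outer & inner rim outlines (over x,y[,yaw])"""
    from scipy.optimize import minimize
    g=cv2.GaussianBlur(cv2.cvtColor(im,cv2.COLOR_RGB2GRAY).astype(np.float32),(0,0),1.0)
    def prof(p,dd):
        a=p[2] if sq is not None else None
        q=w2pix(cam,ring_pts(p,dd,z,a),s).astype(np.float32)
        return cv2.remap(g,q[:,:1].copy(),q[:,1:].copy(),cv2.INTER_LINEAR)
    def cost(p):
        # rim brightness minus brightness just inside and just outside
        rim=prof(p,d-wall); return -(2*rim-prof(p,d-wall-.007)-prof(p,d-wall+.007)).mean()
    best=None
    for dx in np.arange(-rng,rng+1e-6,.001):
        for dy in np.arange(-rng,rng+1e-6,.001):
            for da in ([0] if sq is None else range(-8,9,2)):
                p=[c0[0]+dx,c0[1]+dy]+([] if sq is None else [sq+da]);c=cost(p)
                if best is None or c<best[0]:best=(c,p)
    r=minimize(cost,best[1],method='Nelder-Mead',options=dict(xatol=1e-4,fatol=1e-3,initial_simplex=np.array([best[1]]+[np.array(best[1])+np.eye(len(best[1]))[i]*(.001 if i<2 else 2) for i in range(len(best[1]))])))
    return r.x,-r.fun
E
python3 - <<'E'
from h import *
def mk(p,yaw):
    a=np.radians(yaw);z=np.array([np.cos(a),np.sin(a),0]);x=np.array([0,0,-1.]);return dict(position=np.array(p),tcp_rot=np.c_[x,np.cross(z,x),z])
S={'w1':mk([.4396,-.3669,.2199],-90.04),'w2':mk([.4559,-.1057,.22],-90.1),'w3':mk([.4445,.1101,.1998],-90.12)}
for w,u,v,d,sq,col in [('w1',316,168,.058,-13,0),('w2',313,165.5,.052,None,0),('w3',311,180,.036,None,0)]:
    im=cv2.imread(f'pics/{w}.png')[:,:,::-1];c=pix2w('wrist',u,v,.045,S[w])
    r,f=fit('wrist',im,S[w],c,d,.0025,.045,sq);print(w,c,r,f)
    overlay('wrist',im,S[w],[(r,d,.045,None if sq is None else r[2],(0,0,255)),(r,d,0,None if sq is None else r[2],(0,255,0))],w+'o',(int(u)-60,int(v)-60,int(u)+60,int(v)+60),4)
a=[cv2.imread(f'pics/w{i}o.png')[:,:,:] for i in(1,2,3)];cv2.imwrite('pics/ov.png',cv2.resize(np.hstack(a),(798,266)) )
E
```

```text
Traceback (most recent call last):
  File "h.py", line 58, in fit
    p=[c0[0]+dx,c0[1]+dy]+([] if sq is None else [sq+da]);c=cost(p)
                                                            ~~~~^^^
  File "h.py", line 53, in cost
    rim=prof(p,d-wall); return -(2*rim-prof(p,d-wall-.007)-prof(p,d-wall+.007)).mean()
                                                           ~~~~^^^^^^^^^^^^^^^
  File "h.py", line 49, in prof
    q=w2pix(cam,ring_pts(p,dd,z,a),s).astype(np.float32)
      ~~~~~^^^^^^^^^^^^^^^^^^^^^^^^^^
  File "h.py", line 16, in w2pix
    c,T=T_of(n,s);f,cx,cy=K(c)
        ~~~~^^^^^
  File "h.py", line 7, in T_of
    c=cams.get_calibration(n)
ValueError: time passes only in moves, steps and waits
```

Cache the calibration.

```bash
sed -i 's/c=cams.get_calibration(n)/c=cal(n)/; s/^def K(c):/_C={}\ndef cal(n):\n    if n not in _C:_C[n]=cams.get_calibration(n)\n    return _C[n]\ndef K(c):/' h.py
cat > t.py <<'E'
from h import *
def mk(p,yaw):
    a=np.radians(yaw);z=np.array([np.cos(a),np.sin(a),0]);x=np.array([0,0,-1.]);return dict(position=np.array(p),tcp_rot=np.c_[x,np.cross(z,x),z])
S={'w1':mk([.4396,-.3669,.2199],-90.04),'w2':mk([.4559,-.1057,.22],-90.1),'w3':mk([.4445,.1101,.1998],-90.12)}
for w,u,v,d,sq,col in [('w1',316,168,.058,-13,0),('w2',313,165.5,.052,None,0),('w3',311,180,.036,None,0)]:
    im=cv2.imread(f'pics/{w}.png')[:,:,::-1];c=pix2w('wrist',u,v,.045,S[w])
    r,f=fit('wrist',im,S[w],c,d,.0025,.045,sq);print(w,c,r,f)
    overlay('wrist',im,S[w],[(r,d,.045,None if sq is None else r[2],(0,0,255)),(r,d,0,None if sq is None else r[2],(0,255,0))],w+'o',(int(u)-60,int(v)-60,int(u)+60,int(v)+60),4)
a=[cv2.imread(f'pics/w{i}o.png')[:,:,:] for i in(1,2,3)];cv2.imwrite('pics/ov.png',cv2.resize(np.hstack(a),(798,266)) )
E
python3 t.py
```

```text
w1 [ 0.4495 -0.3682  0.045 ] [  0.4466  -0.3673 -12.361 ] 74.09746551513672
w2 [ 0.4682 -0.1041  0.045 ] [ 0.4665 -0.1036] 64.91804504394531
w3 [0.4473 0.1134 0.045 ] [0.4472 0.114 ] 72.2577133178711
```

View pics/ov.png

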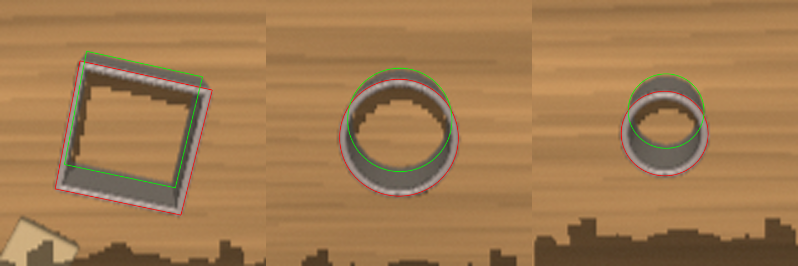

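View pics/w3o.png

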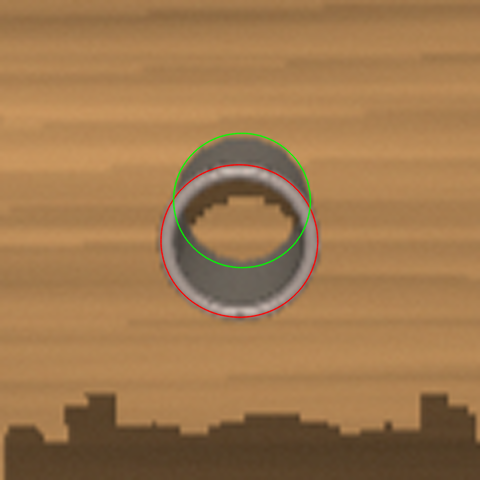

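>>> play_rows:
  rows:
    - [3, 0.27, -0.4, 0, 0, 0]
    - [3, 0, 0, 0, 0, 0]
    - [3, 0, 0, 0, 0, 0]
    - [3, 0, 0, 0, 0, 0]
    - [2.5, 0, 0, 0, 0, 0]
    - [1.5, 0, 0, 0, 0, 0]
    - [1, 0, 0, 0, 0, 0]
    - [0.5, 0, 0, 0, 0, 0]
    - [0, 0, 0, 0, 0, 0]
  gripper: 75

```text
t: 4.88
position: [0.4468, 0.1141, 0.024]
tcp_rot: [[-0.001, 1.0, -0.002], [-0.0, -0.002, -1.0], [-1.0, -0.001, 0.0]]
contact_force: [-0.4, 0.3, 0.2]
grip_width: 0.749
```

Run:
```python
from h import *
snap('wrist','w4'); plan([.4472,.1140,.025])
```

```text
t 4.93 pos [0.447  0.1144 0.0247] yaw -90.12 tilt -0.9999999236528077 | turn rx -0.002 rows>= 1 | shift cm [-0.03  0.02  0.04] rows>= 1
```

View pics/w4.png

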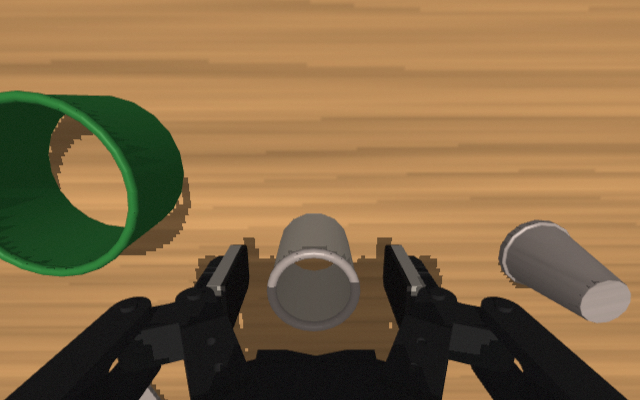

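>>> play_rows:
  rows:
    - [0, 0, 0, 0, 0, 0]
    - [0, 0, 0, 0, 0, 0]
    - [0, 0, 0, 0, 0, 0]
    - [0, 0, 0, 0, 0, 0]
    - [0, 0, 0, 0, 0, 0]
    - [0, 0, 0, 0, 0, 0]
  gripper: 0

```text
t: 5.43
position: [0.4472, 0.1153, 0.0258]
tcp_rot: [[0.002, 1.0, 0.0], [-0.0, 0.0, -1.0], [-1.0, 0.002, 0.0]]
contact_force: [-0.8, -2.4, 8.8]
grip_width: 0.411
```

Run:
```python
from h import *
print(manip.read_state()['grip_width'])
plan([.6,.2,.13]);
```

```text
0.4107613496659237
t 5.43 pos [0.4472 0.1153 0.0258] yaw -90.0 tilt -0.9999979610269435 | turn rx 0.0001 rows>= 1 | shift cm [-10.42  15.28  -8.47] rows>= 6
```

>>> play_rows:
  rows:
    - [-1, 0, 0, 0, 0, 0]
    - [-2, 0, 0, 0, 0, 0]
    - [-3.4, 0, 0, 0, 0, 0]
    - [-3, 1, -1, 0, 0, 0]
    - [-2, 2.5, -1.5, 0, 0, 0]
    - [-1, 3, -2, 0, 0, 0]
    - [0, 3.3, -2, 0, 0, 0]
    - [0, 3, -2, 0, 0, 0]
    - [0, 0, 0, 0, 0, 0]
    - [0, 0, 0, 0, 0, 0]

```text
t: 6.27
position: [0.575, 0.2011, 0.1492]
tcp_rot: [[0.0, 1.0, 0.001], [0.0, 0.001, -1.0], [-1.0, 0.0, -0.0]]
contact_force: [-0.6, -0.4, -0.4]
grip_width: 0.408
```

Run:
```python
from h import *
im,s=snap('wrist','w5'); print(s['grip_width'],s['contact_force']);plan([.628,.2,.13])
c=pix2w('top',245.2,176.4,.012)
r,f=fit('wrist',im,s,c,.122,.0025,.012,None,.008);print(c,r,f)
overlay('wrist',im,s,[(r,.122,.012,None,(0,0,255)),(r,.117,.003,None,(0,255,0))],'w5o',(0,0,640,400),1.25)
```

```text
0.4077089302060675 [-0.5667 -0.4424 -0.3756]
t 6.32 pos [0.5741 0.2005 0.1491] yaw -89.97 tilt -0.9999998040287033 | turn rx 0.0005 rows>= 1 | shift cm [1.91 5.39 0.05] rows>= 2
[0.6277 0.2003 0.012 ] [0.6301 0.2022] 27.597806930541992
```

View pics/w5o.png

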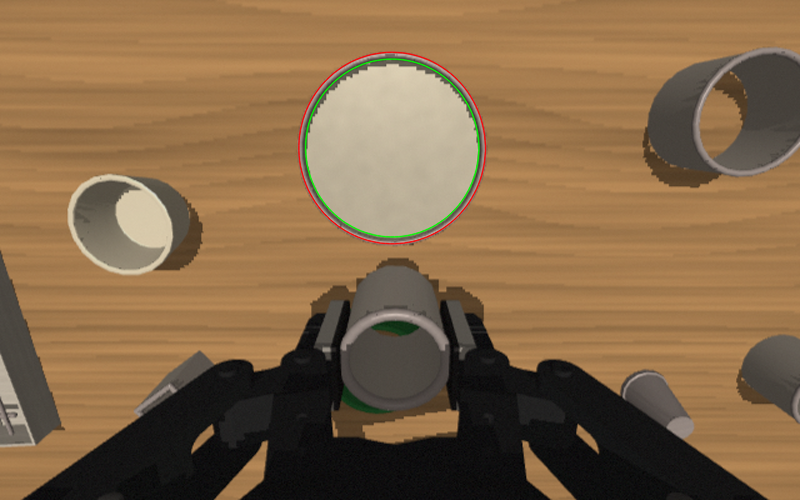

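>>> play_rows:
  rows:
    - [0, 2.8, -0.1, 0, 0, 0]
    - [1, 2.8, -0.1, 0, 0, 0]
    - [3, 0, 0, 0, 0, 0]
    - [3, 0, 0, 0, 0, 0]
    - [2.5, 0, 0, 0, 0, 0]
    - [1.5, 0, 0, 0, 0, 0]
    - [0.5, 0, 0, 0, 0, 0]
    - [0.2, 0, 0, 0, 0, 0]
    - [0, 0, 0, 0, 0, 0]
    - [0, 0, 0, 0, 0, 0]

```text
t: 7.15
position: [0.6311, 0.2023, 0.0333]
tcp_rot: [[0.002, 1.0, -0.0], [0.0, -0.0, -1.0], [-1.0, 0.002, -0.0]]
contact_force: [1.0, -0.7, -0.9]
grip_width: 0.406
```

Run:
```python
from h import *
im,s=snap('wrist','w6'); print(s['grip_width'],s['contact_force']);plan([.630,.202,.028])
```

```text
0.40618911647707634 [ 1.0298 -0.6925 -0.8968]
t 7.2 pos [0.6311 0.2024 0.0333] yaw -90.02 tilt -0.999998149978283 | turn rx -0.0003 rows>= 1 | shift cm [ 0.53 -0.11  0.04] rows>= 1
```

View pics/w6.png

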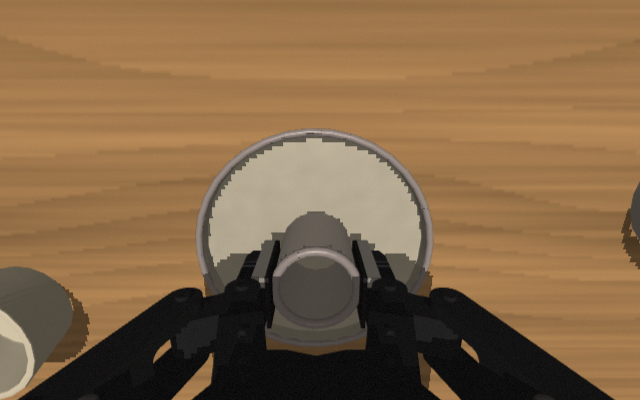

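>>> play_rows:
  rows:
    - [0.2, 0, 0, 0, 0, 0]
    - [0.15, 0, 0, 0, 0, 0]
    - [0.1, 0, 0, 0, 0, 0]
    - [0, 0, 0, 0, 0, 0]
    - [0, 0, 0, 0, 0, 0]

```text
t: 7.62
position: [0.631, 0.2024, 0.0289]
tcp_rot: [[0.001, 1.0, -0.0], [0.0, -0.0, -1.0], [-1.0, 0.001, -0.0]]
contact_force: [-4.5, -0.8, 12.8]
grip_width: 0.404
```

>>> play_rows:
  rows:
    - [0, 0, 0, 0, 0, 0]
    - [0, 0, 0, 0, 0, 0]
    - [0, 0, 0, 0, 0, 0]
    - [0, 0, 0, 0, 0, 0]
    - [-1.5, 0, 0, 0, 0, 0]
    - [-3, 0, 0, 0, 0, 0]
    - [-4, 0, 0, 0, 0, 0]
    - [-4, 0, 0, 0, 0, 0]
    - [0, 0, 0, 0, 0, 0]
    - [0, 0, 0, 0, 0, 0]
  gripper: 75

```text
t: 8.45
position: [0.6315, 0.2026, 0.1546]
tcp_rot: [[0.004, 1.0, -0.0], [0.001, -0.0, -1.0], [-1.0, 0.004, -0.001]]
contact_force: [-0.1, 0.1, -0.7]
grip_width: 0.748
```

Run:
```python
from h import *
im,s=snap('wrist','w7')
r,f=fit('wrist',im,s,[.631,.2024],.036,.0025,.048,None,.006);print(r,f)
overlay('wrist',im,s,[(r,.036,.048,None,(0,0,255)),(r,.036,.003,None,(0,255,0)),([.6301,.2022],.122,.012,None,(255,0,0))],'w7o',(0,0,640,400),1.25)
plan([.46,-.09,.16])
```

```text
[0.6314 0.2015] 38.49433517456055
t 8.5 pos [0.6307 0.2024 0.1527] yaw -90.01 tilt -0.9999994579624797 | turn rx -0.0002 rows>= 1 | shift cm [ -0.73 -17.07  29.24] rows>= 9
```

View pics/w7o.png

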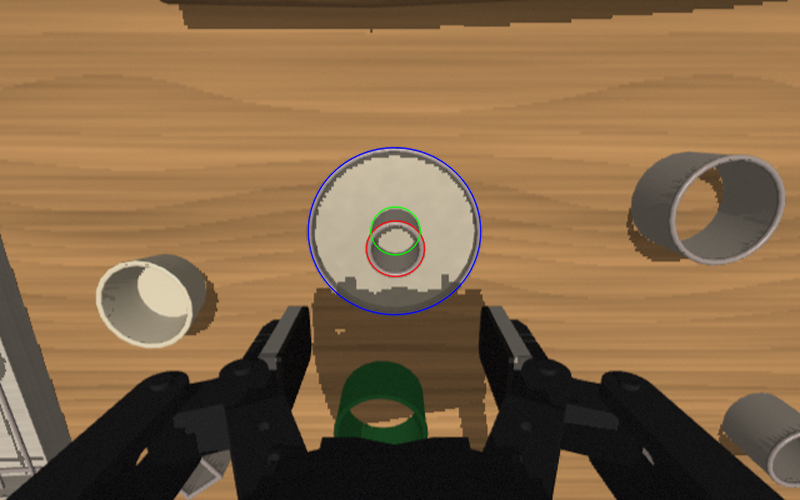

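Run:
```python
from h import *
im=cv2.imread('pics/w7.png')[130:260,250:380];cv2.imwrite('pics/w7z.png',cv2.resize(im,None,fx=4.5,fy=4.5,interpolation=cv2.INTER_CUBIC))
```

```text
(no output)
```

View pics/w7z.png

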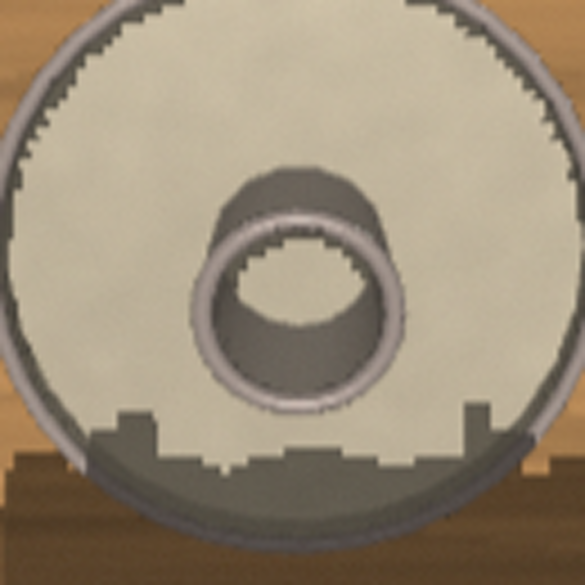

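>>> play_rows:
  rows:
    - [0, -1.8, 3.4, 0, 0, 0]
    - [0, -1.8, 3.4, 0, 0, 0]
    - [0, -1.8, 3.4, 0, 0, 0]
    - [0, -1.8, 3.4, 0, 0, 0]
    - [0, -1.8, 3.4, 0, 0, 0]
    - [0, -1.8, 3.4, 0, 0, 0]
    - [0, -1.8, 3.4, 0, 0, 0]
    - [0, -1.8, 3.4, 0, 0, 0]
    - [0, -2, 3.4, 0, 0, 0]
    - [0, 0, 0, 0, 0, 0]
  gripper: 90

```text
t: 9.33
position: [0.4634, -0.1075, 0.1509]
tcp_rot: [[-0.004, 1.0, -0.004], [0.001, -0.004, -1.0], [-1.0, -0.004, -0.001]]
contact_force: [0.3, 1.0, 0.4]
grip_width: 0.902
```

>>> play_rows:
  rows:
    - [0, 0, 0, 0, 0, 0]
    - [0, 0, 0, 0, 0, 0]

```text
t: 9.5
position: [0.4665, -0.1035, 0.1515]
tcp_rot: [[-0.001, 1.0, -0.001], [0.001, -0.001, -1.0], [-1.0, -0.001, -0.001]]
contact_force: [0.6, 0.3, -0.2]
grip_width: 0.9
```

Run:
```python
from h import *
im,s=snap('wrist','w8')
r,f=fit('wrist',im,s,[.4665,-.1036],.052,.0025,.045,None,.005);print(r,f)
overlay('wrist',im,s,[(r,.052,.045,None,(0,0,255))],'w8o',(0,0,640,400),1.25)
plan([*r,.023])
```

```text
[ 0.4668 -0.1036] 84.3902587890625
t 9.55 pos [ 0.4668 -0.103   0.1516] yaw -89.98 tilt -0.9999993136817455 | turn rx 0.0003 rows>= 1 | shift cm [12.86  0.01  0.07] rows>= 4
```

View pics/w8o.png

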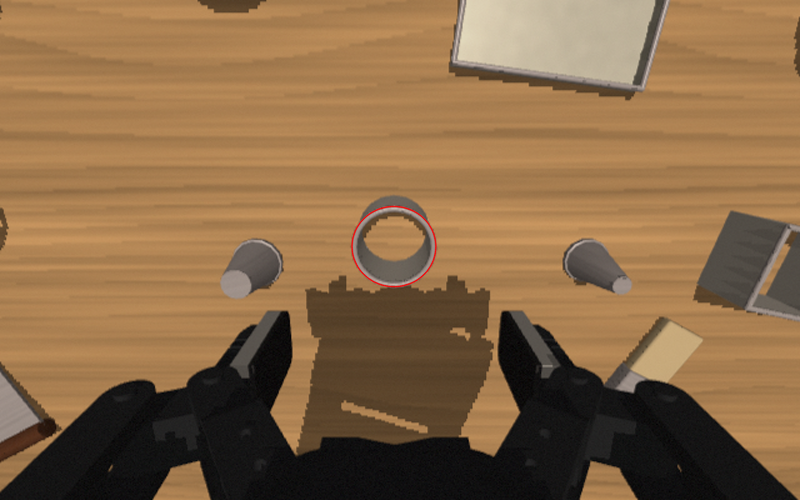

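>>> play_rows:
  rows:
    - [3, 0, 0, 0, 0, 0]
    - [3, 0, 0, 0, 0, 0]
    - [3, 0, 0, 0, 0, 0]
    - [2, 0, 0, 0, 0, 0]
    - [1.3, 0, 0, 0, 0, 0]
    - [0.5, 0, 0, 0, 0, 0]
    - [0, 0, 0, 0, 0, 0]
    - [0, 0, 0, 0, 0, 0]

```text
t: 10.22
position: [0.467, -0.1029, 0.0244]
tcp_rot: [[-0.0, 1.0, 0.001], [-0.0, 0.001, -1.0], [-1.0, -0.0, 0.0]]
contact_force: [0.5, -0.0, 0.2]
grip_width: 0.898
```

>>> play_rows:
  rows:
    - [0, 0, 0, 0, 0, 0]
    - [0, 0, 0, 0, 0, 0]
    - [0, 0, 0, 0, 0, 0]
    - [0, 0, 0, 0, 0, 0]
    - [0, 0, 0, 0, 0, 0]
    - [0, 0, 0, 0, 0, 0]
  gripper: 0

```text
t: 10.72
position: [0.4671, -0.1036, 0.0256]
tcp_rot: [[0.002, 1.0, -0.0], [-0.001, -0.0, -1.0], [-1.0, 0.002, 0.001]]
contact_force: [-0.8, 2.3, 10.3]
grip_width: 0.594
```

Run:
```python
from h import *
im,s=snap('wrist','w9')
plan([.56,.2015,.15])
```

```text
t 10.77 pos [ 0.4671 -0.1036  0.0256] yaw -90.0 tilt -0.9999974938395634 | turn rx 0.0001 rows>= 1 | shift cm [-12.44   9.29 -30.51] rows>= 9
```

View pics/w9.png

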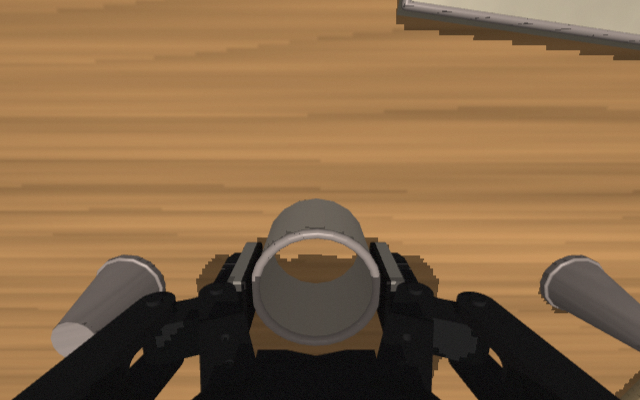

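>>> play_rows:
  rows:
    - [-1, 0, 0, 0, 0, 0]
    - [-2.5, 0, 0, 0, 0, 0]
    - [-3.5, 0, 0, 0, 0, 0]
    - [-3, 1, -1.5, 0, 0, 0]
    - [-1, 1.6, -3.3, 0, 0, 0]
    - [0, 1.9, -3.5, 0, 0, 0]
    - [0, 1.9, -3.5, 0, 0, 0]
    - [0, 1.9, -3.5, 0, 0, 0]
    - [0, 1.9, -3.5, 0, 0, 0]
    - [0, 1.9, -3.5, 0, 0, 0]

```text
t: 11.6
position: [0.5882, 0.1213, 0.1356]
tcp_rot: [[0.001, 1.0, -0.0], [-0.0, -0.0, -1.0], [-1.0, 0.001, 0.0]]
contact_force: [-0.0, -0.9, -0.4]
grip_width: 0.593
```

>>> play_rows:
  rows:
    - [0, 1.9, -3.5, 0, 0, 0]
    - [0, 1.4, -3, 0, 0, 0]
    - [0.5, 1, -1.7, 0, 0, 0]
    - [1.5, 0, 0, 0, 0, 0]
    - [1.5, 0, 0, 0, 0, 0]
    - [0, 0, 0, 0, 0, 0]
    - [0, 0, 0, 0, 0, 0]

```text
t: 12.18
position: [0.6304, 0.2013, 0.0997]
tcp_rot: [[-0.001, 1.0, -0.0], [-0.0, -0.0, -1.0], [-1.0, -0.001, 0.0]]
contact_force: [0.2, -0.2, -1.4]
grip_width: 0.591
```

Run:
```python
from h import *
im,s=snap('wrist','w10')
im2,_=snap('scene','s10');cv2.imwrite('pics/s10z.png',cv2.resize(im2[150:290,330:530,::-1],None,fx=4,fy=4))
plan([.6314,.2015,.0286])
```

```text
t 12.28 pos [0.6311 0.2012 0.1007] yaw -90.04 tilt -0.9999990346204931 | turn rx -0.0006 rows>= 1 | shift cm [ 7.21  0.03 -0.03] rows>= 2
```

View pics/w10.png

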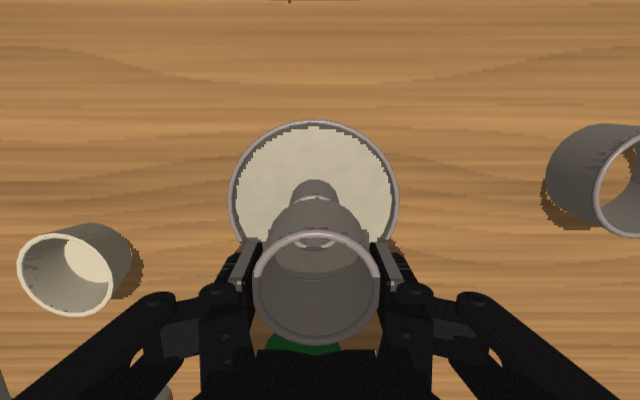

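View pics/s10z.png

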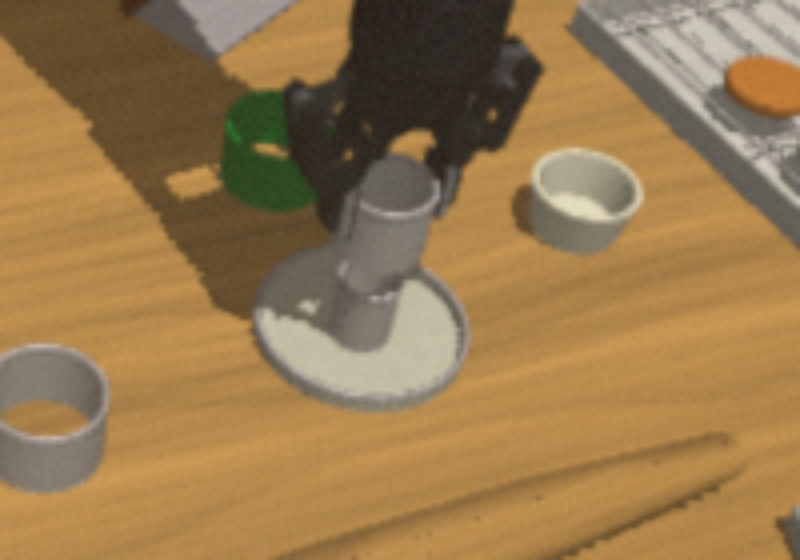

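>>> play_rows:
  rows:
    - [1.5, 0, 0, 0, 0, 0]
    - [0.8, 0, 0, 0, 0, 0]
    - [0.6, 0, 0, 0, 0, 0]
    - [0.4, 0, 0, 0, 0, 0]
    - [0.4, 0, 0, 0, 0, 0]
    - [0, 0, 0, 0, 0, 0]

```text
t: 12.78
position: [0.6306, 0.2013, 0.0618]
tcp_rot: [[-0.001, 1.0, -0.0], [-0.0, -0.0, -1.0], [-1.0, -0.001, 0.0]]
contact_force: [0.6, 0.2, -0.4]
grip_width: 0.598
```

No contact: it is over the small ring. Lowering on.

>>> play_rows:
  rows:
    - [1, 0, 0, 0, 0, 0]
    - [1, 0, 0, 0, 0, 0]
    - [0.6, 0, 0, 0, 0, 0]
    - [0.3, 0, 0, 0, 0, 0]
    - [0.2, 0, 0, 0, 0, 0]
    - [0.15, 0, 0, 0, 0, 0]
    - [0, 0, 0, 0, 0, 0]
    - [0, 0, 0, 0, 0, 0]

```text
t: 13.45
position: [0.6308, 0.2014, 0.03]
tcp_rot: [[0.0, 1.0, -0.0], [-0.0, -0.0, -1.0], [-1.0, 0.0, 0.0]]
contact_force: [0.1, -0.1, -1.0]
grip_width: 0.592
```

>>> play_rows:
  rows:
    - [0.15, 0, 0, 0, 0, 0]
    - [0.1, 0, 0, 0, 0, 0]
    - [0, 0, 0, 0, 0, 0]
    - [0, 0, 0, 0, 0, 0]

```text
t: 13.78
position: [0.631, 0.2014, 0.0287]
tcp_rot: [[0.001, 1.0, -0.0], [0.0, -0.0, -1.0], [-1.0, 0.001, -0.0]]
contact_force: [-3.7, -0.2, 9.8]
grip_width: 0.597
```

>>> play_rows:
  rows:
    - [0, 0, 0, 0, 0, 0]
    - [0, 0, 0, 0, 0, 0]
    - [0, 0, 0, 0, 0, 0]
    - [0, 0, 0, 0, 0, 0]
    - [-1.5, 0, 0, 0, 0, 0]
    - [-3, 0, 0, 0, 0, 0]
    - [-4, 0, 0, 0, 0, 0]
    - [-4, 0, 0, 0, 0, 0]
    - [0, 0, 0, 0, 0, 0]
    - [0, 0, 0, 0, 0, 0]
  gripper: 85

```text
t: 14.62
position: [0.6315, 0.2016, 0.1547]
tcp_rot: [[0.004, 1.0, -0.0], [0.001, -0.0, -1.0], [-1.0, 0.004, -0.001]]
contact_force: [0.5, -0.2, 0.1]
grip_width: 0.849
```

Run:
```python
from h import *
im,s=snap('wrist','w11')
r,f=fit('wrist',im,s,[.631,.2014],.052,.0025,.048,None,.005);print(r,f)
r2,f=fit('wrist',im,s,[.631,.2014],.036,.0025,.048,None,.005);print(r2,f)
overlay('wrist',im,s,[(r,.052,.048,None,(0,0,255)),(r2,.036,.048,None,(0,255,0))],'w11o',(220,100,420,250),4)
plan([.648,-.0046,.16])
print(pix2w('top',314,163.6,.045))
```

```text
[0.6307 0.2006] 54.24736404418945
[0.6314 0.2014] 96.40491485595703
t 14.67 pos [0.6307 0.2014 0.1527] yaw -90.01 tilt -0.9999994012075942 | turn rx -0.0002 rows>= 1 | shift cm [-0.73  1.73 20.6 ] rows>= 6
[ 0.6573 -0.0048  0.045 ]
```

View pics/w11o.png

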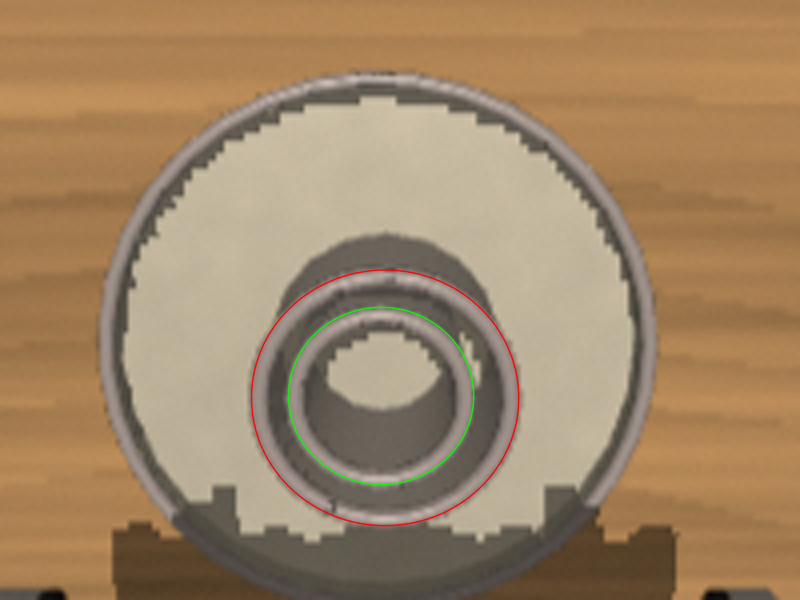

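>>> play_rows:
  rows:
    - [-0.1, 0.3, 3.4, 0, 0, 0]
    - [-0.1, 0.3, 3.4, 0, 0, 0]
    - [-0.1, 0.3, 3.4, 0, 0, 0]
    - [-0.1, 0.3, 3.4, 0, 0, 0]
    - [-0.1, 0.3, 3.5, 0, 0, 0]
    - [-0.1, 0.3, 3.5, 0, 0, 0]
    - [0, 0, 0, 0, 0, 0]
    - [0, 0, 0, 0, 0, 0]
    - [0, 0, 0, 0, 0, 0]
  gripper: 100

```text
t: 15.42
position: [0.6481, -0.0045, 0.1568]
tcp_rot: [[-0.002, 1.0, -0.001], [0.0, -0.001, -1.0], [-1.0, -0.002, -0.0]]
contact_force: [0.5, 0.7, 0.1]
grip_width: 1.0
```

Run:
```python
from h import *
im,s=snap('wrist','w12')
r,f=fit('wrist',im,s,[.650,-.0046],.068,.0025,.045,None,.012);print(r,f)
overlay('wrist',im,s,[(r,.068,.045,None,(0,0,255)),(r,.068,.0,None,(0,255,0))],'w12o',(0,0,640,400),1.25)
plan([*r,.023])
```

```text
[ 0.6545 -0.002 ] 85.81489562988281
t 15.47 pos [ 0.6482 -0.0038  0.1572] yaw -89.98 tilt -0.9999983674580573 | turn rx 0.0003 rows>= 1 | shift cm [13.42  0.62 -0.18] rows>= 4
```

View pics/w12o.png

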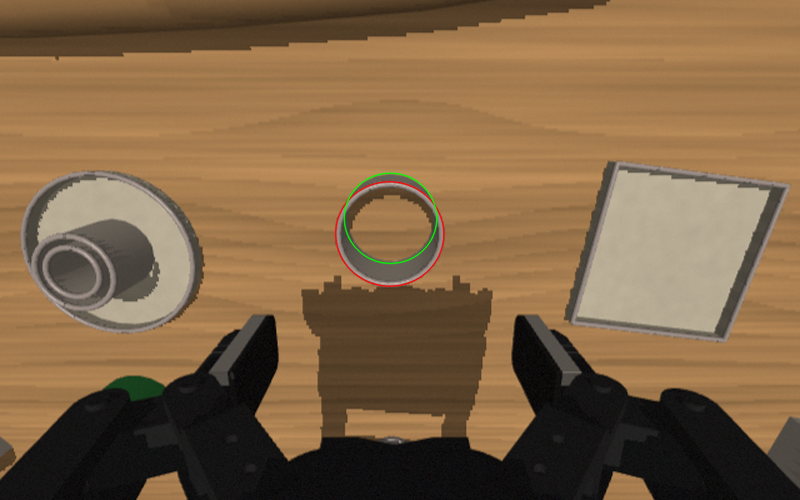

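>>> play_rows:
  rows:
    - [2, 0.62, -0.18, 0, 0, 0]
    - [3, 0, 0, 0, 0, 0]
    - [3, 0, 0, 0, 0, 0]
    - [3, 0, 0, 0, 0, 0]
    - [1.6, 0, 0, 0, 0, 0]
    - [0.6, 0, 0, 0, 0, 0]
    - [0.4, 0, 0, 0, 0, 0]
    - [0, 0, 0, 0, 0, 0]
    - [0, 0, 0, 0, 0, 0]

```text
t: 16.22
position: [0.6554, -0.0024, 0.0233]
tcp_rot: [[0.001, 1.0, 0.0], [-0.0, 0.0, -1.0], [-1.0, 0.001, 0.0]]
contact_force: [-0.5, 1.0, -0.5]
grip_width: 0.998
```

>>> play_rows:
  rows:
    - [0, 0, 0, 0, 0, 0]
    - [0, 0, 0, 0, 0, 0]
    - [0, 0, 0, 0, 0, 0]
    - [0, 0, 0, 0, 0, 0]
    - [0, 0, 0, 0, 0, 0]
    - [0, 0, 0, 0, 0, 0]
  gripper: 0

```text
t: 16.72
position: [0.6555, -0.0028, 0.0239]
tcp_rot: [[0.002, 1.0, -0.0], [-0.0, -0.0, -1.0], [-1.0, 0.002, 0.0]]
contact_force: [-0.9, 0.4, 6.8]
grip_width: 0.761
```

Run:
```python
from h import *
im,s=snap('wrist','w13')
plan([.6310,.2010,.15])
```

```text
t 16.77 pos [ 0.6555 -0.0028  0.0239] yaw -90.01 tilt -0.9999970939078677 | turn rx -0.0002 rows>= 1 | shift cm [-12.61  -2.45 -20.38] rows>= 7
```

View pics/w13.png

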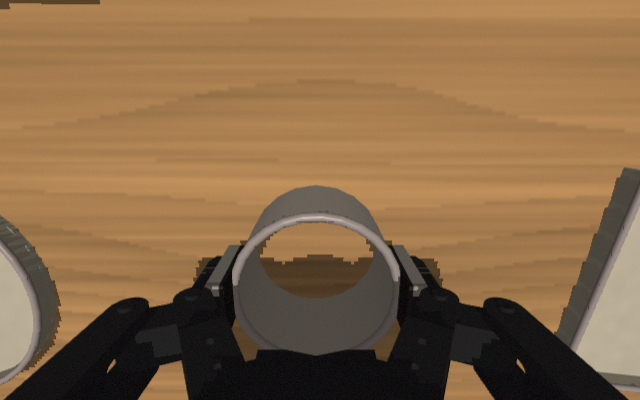

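>>> play_rows:
  rows:
    - [-1, 0, 0, 0, 0, 0]
    - [-2.5, 0, 0, 0, 0, 0]
    - [-3.5, 0, 0, 0, 0, 0]
    - [-2.6, -0.4, -2.5, 0, 0, 0]
    - [-1, -0.4, -3.5, 0, 0, 0]
    - [0, -0.4, -3.6, 0, 0, 0]
    - [0, -0.4, -3.6, 0, 0, 0]
    - [0, -0.4, -3.6, 0, 0, 0]
    - [0, -0.4, -3.6, 0, 0, 0]
    - [0, 0, 0, 0, 0, 0]

```text
t: 17.6
position: [0.6297, 0.2068, 0.1295]
tcp_rot: [[0.001, 1.0, 0.004], [0.001, 0.004, -1.0], [-1.0, 0.001, -0.001]]
contact_force: [-0.2, -1.1, -0.1]
grip_width: 0.77
```

>>> play_rows:
  rows:
    - [1, 0, 0, 0, 0, 0]
    - [1.2, 0, 0, 0, 0, 0]
    - [0, 0, 0, 0, 0, 0]
    - [0, 0, 0, 0, 0, 0]

```text
t: 17.93
position: [0.6307, 0.1997, 0.1052]
tcp_rot: [[-0.002, 1.0, -0.002], [-0.001, -0.002, -1.0], [-1.0, -0.002, 0.001]]
contact_force: [0.8, 0.6, -1.9]
grip_width: 0.762
```

Run:
```python
from h import *
im,s=snap('wrist','w14')
im2,_=snap('scene','s14');cv2.imwrite('pics/s14z.png',cv2.resize(im2[150:290,330:530,::-1],None,fx=4,fy=4))
plan([.6315,.2010,.0269])
```

```text
t 18.03 pos [0.6312 0.2001 0.1062] yaw -90.1 tilt -0.9999999509484581 | turn rx -0.0017 rows>= 1 | shift cm [ 7.93  0.03 -0.09] rows>= 2
```

View pics/s14z.png

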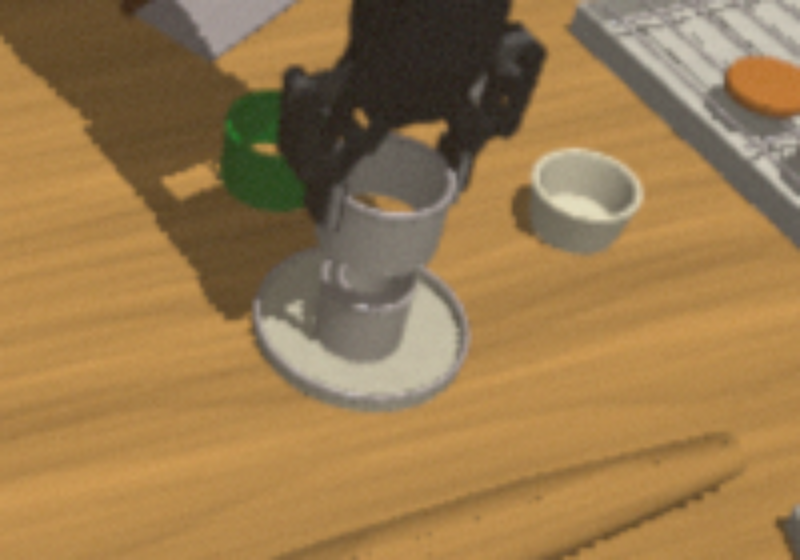

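>>> play_rows:
  rows:
    - [1.5, 0, -0.05, 0, 0, 0]
    - [1, 0, 0, 0, 0, 0]
    - [0.6, 0, 0, 0, 0, 0]
    - [0.5, 0, 0, 0, 0, 0]
    - [0.5, 0, 0, 0, 0, 0]
    - [0.4, 0, 0, 0, 0, 0]
    - [0, 0, 0, 0, 0, 0]

```text
t: 18.62
position: [0.6307, 0.2016, 0.0606]
tcp_rot: [[-0.001, 1.0, -0.0], [-0.0, -0.0, -1.0], [-1.0, -0.001, 0.0]]
contact_force: [-0.9, -0.1, -1.9]
grip_width: 0.767
```

>>> play_rows:
  rows:
    - [1, 0, 0, 0, 0, 0]
    - [1, 0, 0, 0, 0, 0]
    - [0.6, 0, 0, 0, 0, 0]
    - [0.3, 0, 0, 0, 0, 0]
    - [0.2, 0, 0, 0, 0, 0]
    - [0.1, 0, 0, 0, 0, 0]
    - [0, 0, 0, 0, 0, 0]
    - [0, 0, 0, 0, 0, 0]

```text
t: 19.28
position: [0.6311, 0.2017, 0.0295]
tcp_rot: [[0.0, 1.0, -0.0], [-0.0, -0.0, -1.0], [-1.0, 0.0, 0.0]]
contact_force: [0.1, -0.2, -0.7]
grip_width: 0.764
```

>>> play_rows:
  rows:
    - [0.15, 0, 0, 0, 0, 0]
    - [0.15, 0, 0, 0, 0, 0]
    - [0.05, 0, 0, 0, 0, 0]
    - [0, 0, 0, 0, 0, 0]
    - [0, 0, 0, 0, 0, 0]

```text
t: 19.7
position: [0.6311, 0.2017, 0.0269]
tcp_rot: [[0.001, 1.0, -0.0], [0.0, -0.0, -1.0], [-1.0, 0.001, -0.0]]
contact_force: [-3.2, -1.0, 8.9]
grip_width: 0.764
```

>>> play_rows:
  rows:
    - [0, 0, 0, 0, 0, 0]
    - [0, 0, 0, 0, 0, 0]
    - [0, 0, 0, 0, 0, 0]
    - [0, 0, 0, 0, 0, 0]
    - [-1.5, 0, 0, 0, 0, 0]
    - [-3, 0, 0, 0, 0, 0]
    - [-4, 0, 0, 0, 0, 0]
    - [-4, 0, 0, 0, 0, 0]
    - [0, 0, 0, 0, 0, 0]
    - [0, 0, 0, 0, 0, 0]
  gripper: 97

```text
t: 20.53
position: [0.6317, 0.2019, 0.1532]
tcp_rot: [[0.004, 1.0, -0.0], [0.001, -0.0, -1.0], [-1.0, 0.004, -0.001]]
contact_force: [-0.4, -0.4, -0.2]
grip_width: 0.966
```

Run:
```python
from h import *
im,s=snap('wrist','w15')
R=[]
for d in (.036,.052,.068):
    r,f=fit('wrist',im,s,[.631,.2014],d,.0025,.048,None,.005);print(d,r,f);R.append((r,d,.048,None,(0,0,255)))
overlay('wrist',im,s,R,'w15o',(220,100,420,250),4)
plan([.44,.351,.17])
```

```text
0.036 [0.6314 0.2014] 96.12544250488281
0.052 [0.6308 0.2006] 110.22384643554688
0.068 [0.6301 0.2008] 48.852195739746094
t 20.58 pos [0.6309 0.2017 0.1512] yaw -90.01 tilt -0.9999993386172816 | turn rx -0.0002 rows>= 1 | shift cm [ -1.88 -19.09 -14.93] rows>= 7
```

View pics/w15o.png

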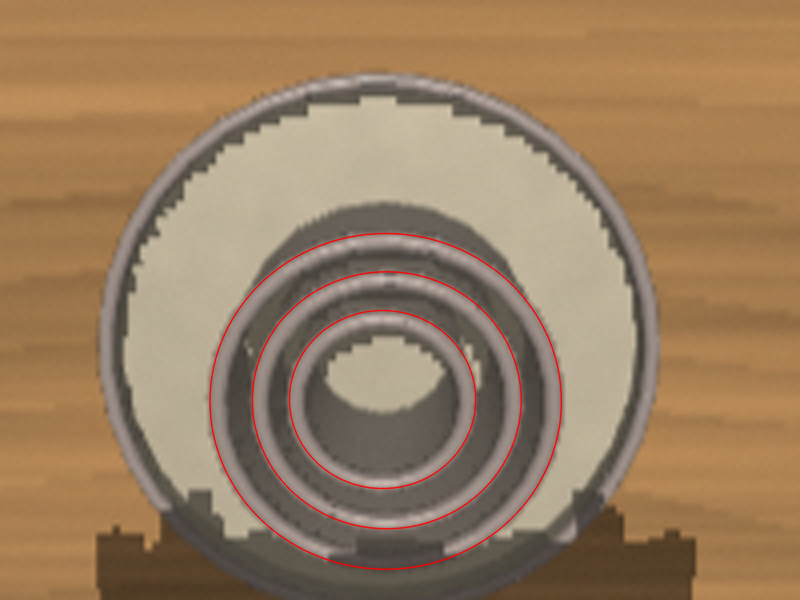

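>>> play_rows:
  rows:
    - [-0.7, -2.8, -2.1, 0, 0, 0]
    - [-0.7, -2.8, -2.1, 0, 0, 0]
    - [-0.5, -2.8, -2.1, 0, 0, 0]
    - [0, -2.8, -2.1, 0, 0, 0]
    - [0, -2.8, -2.1, 0, 0, 0]
    - [0, -2.8, -2.1, 0, 0, 0]
    - [0, -2.3, -2.3, 0, 0, 0]
    - [0, 0, 0, 0, 0, 0]
    - [0, 0, 0, 0, 0, 0]
    - [0, 0, 0, 0, 0, 0]
  gripper: 75

```text
t: 21.42
position: [0.44, 0.3505, 0.1687]
tcp_rot: [[-0.001, 1.0, 0.0], [-0.001, 0.0, -1.0], [-1.0, -0.001, 0.001]]
contact_force: [0.4, 0.3, 1.0]
grip_width: 0.75
```

Run:
```python
from h import *
im,s=snap('wrist','w16')
B=None
for a in (30,45,60):
    r,f=fit('wrist',im,s,[.4515,.354],.036,.0025,.045,a,.006);print(r,f)
    if B is None or f>B[1]:B=(r,f)
r=B[0]
overlay('wrist',im,s,[(r,.036,.045,r[2],(0,0,255))],'w16o',(0,0,640,400),1.25)
for y in (r[2],r[2]-90,r[2]-180): plan([*r[:2],.025],y)
print(s['joints'])
```

```text
[ 0.4531  0.3583 37.2613] 85.44435119628906
[ 0.4531  0.3583 37.3307] 85.4220199584961
[ 0.4531  0.3583 37.291 ] 85.4520492553711
t 21.47 pos [0.4404 0.3502 0.1689] yaw -90.04 tilt -0.9999991193546314 | turn rx -2.2224 rows>= 19 | shift cm [14.39 -0.13  1.51] rows>= 4
t 21.47 pos [0.4404 0.3502 0.1689] yaw -90.04 tilt -0.9999991193546314 | turn rx -0.6516 rows>= 6 | shift cm [14.39  1.51  0.13] rows>= 4
t 21.47 pos [0.4404 0.3502 0.1689] yaw -90.04 tilt -0.9999991193546314 | turn rx 0.9192 rows>= 8 | shift cm [14.39  0.13 -1.51] rows>= 4
[ 31.8204  28.0943 102.7604  -0.0193  49.2366 121.8129]
```

View pics/w16o.png

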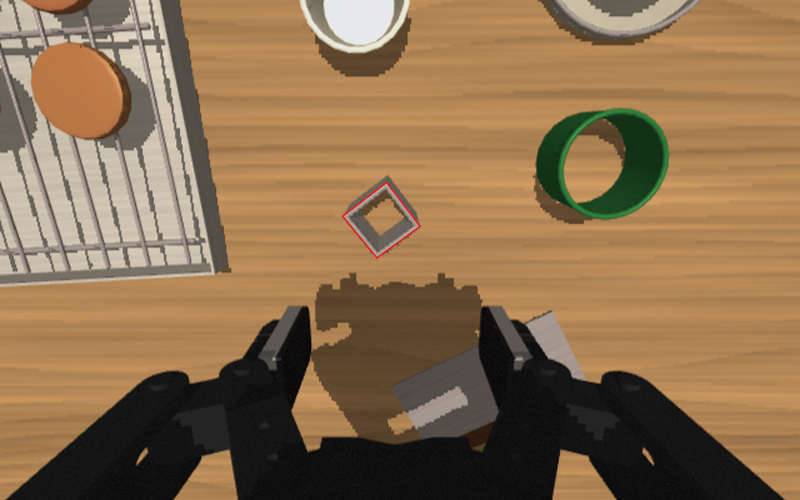

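>>> play_rows:
  rows:
    - [1, 0, 0, -0.1086, 0, 0]
    - [1, 0, 0, -0.1086, 0, 0]
    - [1, 0, 0, -0.1086, 0, 0]
    - [1, 0, 0, -0.1086, 0, 0]
    - [1, 0, 0, -0.1086, 0, 0]
    - [1, 0, 0, -0.1086, 0, 0]
    - [0, 1.5, 0.1, 0, 0, 0]
    - [0, 0, 0, 0, 0, 0]
    - [0, 0, 0, 0, 0, 0]

```text
t: 22.22
position: [0.4532, 0.3582, 0.1092]
tcp_rot: [[-0.0, 0.797, 0.604], [-0.0, 0.604, -0.797], [-1.0, -0.0, 0.0]]
contact_force: [0.2, 0.5, -0.7]
grip_width: 0.749
```

Run:
```python
from h import *
im,s=snap('wrist','w17')
r,f=fit('wrist',im,s,[.4531,.3583],.036,.0025,.045,37.3,.005);print(r,f)
overlay('wrist',im,s,[(r,.036,.045,r[2],(0,0,255))],'w17o',(0,0,640,400),1.25)
plan([*r[:2],.025],r[2]-90)
```

```text
[ 0.4532  0.3583 37.1706] 73.4884262084961
t 22.27 pos [0.4528 0.3582 0.1094] yaw -52.79 tilt -0.9999998365993538 | turn rx 0.0007 rows>= 1 | shift cm [8.44 0.04 0.01] rows>= 3
```

View pics/w17o.png

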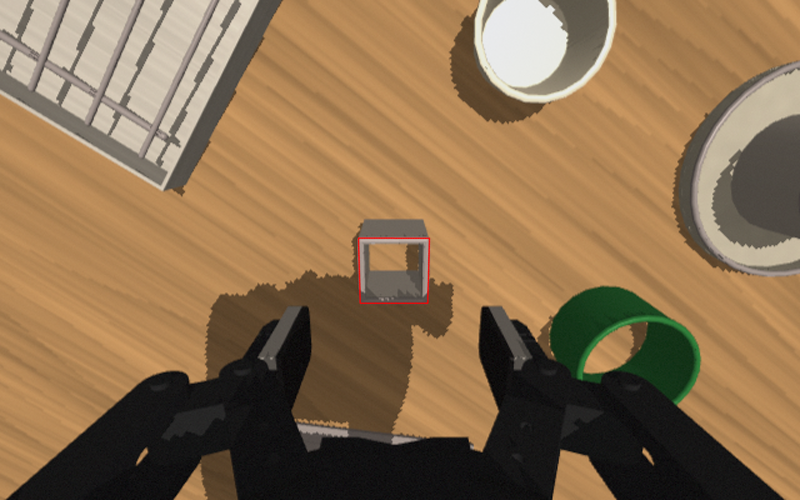

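>>> play_rows:
  rows:
    - [3, 0, 0, 0, 0, 0]
    - [3, 0, 0, 0, 0, 0]
    - [1.5, 0, 0, 0, 0, 0]
    - [0.6, 0, 0, 0, 0, 0]
    - [0.3, 0, 0, 0, 0, 0]
    - [0, 0, 0, 0, 0, 0]
    - [0, 0, 0, 0, 0, 0]

```text
t: 22.85
position: [0.4529, 0.3591, 0.0268]
tcp_rot: [[0.001, 0.795, 0.606], [0.001, 0.606, -0.795], [-1.0, 0.001, 0.0]]
contact_force: [-0.3, -0.0, -0.1]
grip_width: 0.746
```

>>> play_rows:
  rows:
    - [0, 0, 0, 0, 0, 0]
    - [0, 0, 0, 0, 0, 0]
    - [0, 0, 0, 0, 0, 0]
    - [0, 0, 0, 0, 0, 0]
    - [0, 0, 0, 0, 0, 0]
    - [0, 0, 0, 0, 0, 0]
  gripper: 0

```text
t: 23.35
position: [0.4528, 0.3592, 0.0268]
tcp_rot: [[0.001, 0.795, 0.606], [0.001, 0.606, -0.795], [-1.0, 0.001, 0.0]]
contact_force: [-0.6, -0.5, 7.4]
grip_width: 0.409
```

Run:
```python
from h import *
im,s=snap('wrist','w18')
# square tin angle from earlier picture w12 and top
im12=cv2.imread('pics/w12.png')[:,:,::-1]
a=np.radians(-89.98);z=np.array([np.cos(a),np.sin(a),0]);x=np.array([0,0,-1.])
S=dict(position=np.array([.6482,-.004,.157]),tcp_rot=np.c_[x,np.cross(z,x),z])
c=pix2w('wrist',677/1.25,251/1.25,.012,S)
r,f=fit('wrist',im12,S,c,.122,.0025,.012,-7,.01);print(c,r,f)
plan([r[0],r[1],.15],r[2]-90)
```

```text
[ 0.6338 -0.2087  0.012 ] [ 0.6358 -0.2101 -7.605 ] 38.766944885253906
t 23.4 pos [0.4528 0.3593 0.0268] yaw -52.67 tilt -0.999998773457251 | turn rx 0.7842 rows>= 7 | shift cm [-12.32  25.67  54.01] rows>= 16
```

View pics/w18.png

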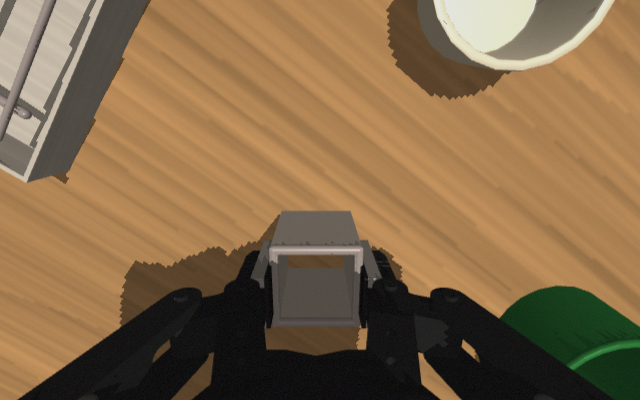

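>>> play_rows:
  rows:
    - [-1, 0, 0, 0, 0, 0]
    - [-2.5, 0, 0, 0, 0, 0]
    - [-3, 0, 0, 0.112, 0, 0]
    - [-3, 0, 0, 0.112, 0, 0]
    - [-2, 0, 0, 0.112, 0, 0]
    - [-1, 0, 0, 0.112, 0, 0]
    - [0, 0, 0, 0.112, 0, 0]
    - [0, 0, 0, 0.112, 0, 0]
    - [0, 0, 0, 0.112, 0, 0]
    - [0, 0, 0, 0, 0, 0]

```text
t: 24.23
position: [0.4524, 0.359, 0.1517]
tcp_rot: [[0.001, 0.991, -0.137], [0.0, -0.137, -0.991], [-1.0, 0.001, -0.0]]
contact_force: [-0.2, 0.1, -2.2]
grip_width: 0.407
```

Run:
```python
from h import *
plan([.575,-.205,.15],-97.6)
```

```text
t 24.23 pos [0.4524 0.359  0.1517] yaw -97.89 tilt -0.9999997433263806 | turn rx -0.005 rows>= 1 | shift cm [ 0.17 19.61 54.28] rows>= 15
```

>>> play_rows:
  rows:
    - [0, 1.3, 3.6, 0, 0, 0]
    - [0, 1.3, 3.6, 0, 0, 0]
    - [0, 1.3, 3.6, 0, 0, 0]
    - [0, 1.3, 3.6, 0, 0, 0]
    - [0, 1.3, 3.6, 0, 0, 0]
    - [0, 1.3, 3.6, 0, 0, 0]
    - [0, 1.3, 3.6, 0, 0, 0]
    - [0, 1.3, 3.6, 0, 0, 0]
    - [0, 1.3, 3.6, 0, 0, 0]
    - [0, 1.3, 3.6, 0, 0, 0]

```text
t: 25.07
position: [0.5338, -0.017, 0.1514]
tcp_rot: [[0.001, 0.992, -0.128], [-0.0, -0.128, -0.992], [-1.0, 0.001, 0.0]]
contact_force: [1.0, -0.3, 0.0]
grip_width: 0.411
```

>>> play_rows:
  rows:
    - [0, 1.3, 3.6, 0, 0, 0]
    - [0, 1.3, 3.6, 0, 0, 0]
    - [0, 1.3, 3.6, 0, 0, 0]
    - [0, 1.3, 3.6, 0, 0, 0]
    - [0, 1.3, 3.6, 0, 0, 0]
    - [0, 0, 0, 0, 0, 0]
    - [0, 0, 0, 0, 0, 0]
    - [0, 0, 0, 0, 0, 0]

```text
t: 25.73
position: [0.5739, -0.2018, 0.1509]
tcp_rot: [[-0.001, 0.991, -0.13], [0.0, -0.13, -0.991], [-1.0, -0.001, -0.0]]
contact_force: [-0.6, -0.2, -0.8]
grip_width: 0.408
```

Run:
```python
from h import *
im,s=snap('wrist','w19')
r,f=fit('wrist',im,s,[.6345,-.209],.122,.0025,.012,-7.5,.008);print(r,f)
overlay('wrist',im,s,[(r,.122,.012,r[2],(0,0,255)),(r,.117,.003,r[2],(0,255,0))],'w19o',(0,0,640,400),1.25)
plan([*r[:2],.0298],r[2]-90)
```

```text
[ 0.6284 -0.2138 -7.3853] 36.51982879638672
t 25.78 pos [ 0.574  -0.2012  0.151 ] yaw -97.47 tilt -0.9999998829040547 | turn rx -0.0014 rows>= 1 | shift cm [12.12  5.56  0.55] rows>= 4
```

View pics/w19o.png

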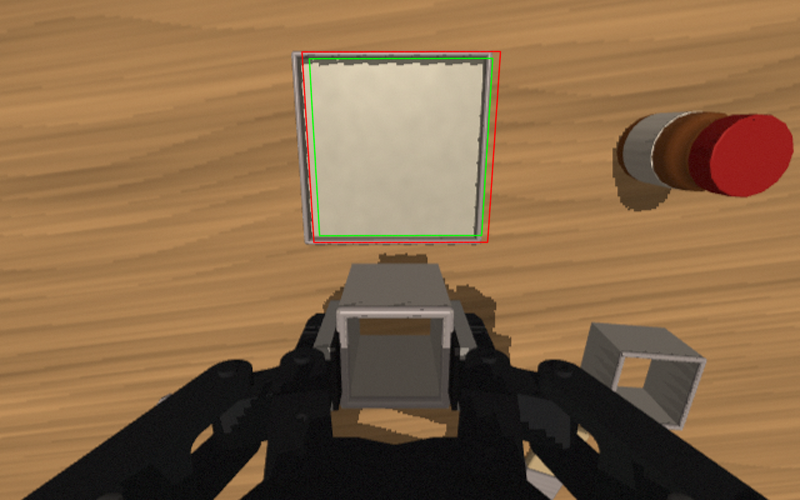

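>>> play_rows:
  rows:
    - [0, 2.8, 0.05, 0, 0, 0]
    - [1, 2.75, 0, 0, 0, 0]
    - [3, 0, 0, 0, 0, 0]
    - [3, 0, 0, 0, 0, 0]
    - [2.5, 0, 0, 0, 0, 0]
    - [1.5, 0, 0, 0, 0, 0]
    - [0.5, 0, 0, 0, 0, 0]
    - [0.2, 0, 0, 0, 0, 0]
    - [0, 0, 0, 0, 0, 0]
    - [0, 0, 0, 0, 0, 0]

```text
t: 26.62
position: [0.6299, -0.2097, 0.0352]
tcp_rot: [[0.002, 0.991, -0.131], [-0.001, -0.131, -0.991], [-1.0, 0.002, 0.001]]
contact_force: [1.2, -0.4, -1.5]
grip_width: 0.408
```

Run:
```python
from h import *
im,s=snap('wrist','w20')
plan([.629,-.209,.0298],-97.5)
```

```text
t 26.67 pos [ 0.6299 -0.2098  0.0353] yaw -97.56 tilt -0.9999977200722023 | turn rx -0.0011 rows>= 1 | shift cm [ 0.55 -0.1  -0.07] rows>= 1
```

View pics/w20.png

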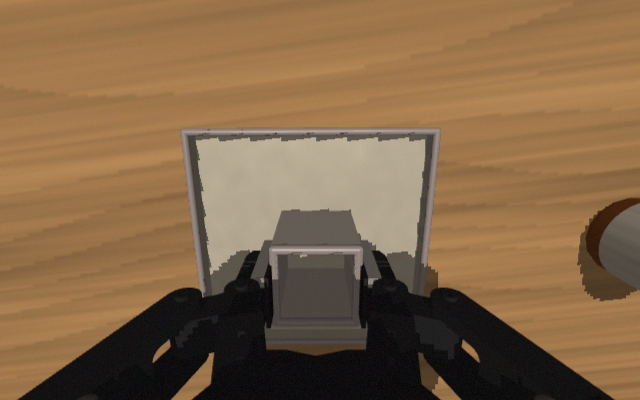

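>>> play_rows:
  rows:
    - [0.2, 0, 0, 0, 0, 0]
    - [0.2, 0, 0, 0, 0, 0]
    - [0.12, 0, 0, 0, 0, 0]
    - [0.08, 0, 0, 0, 0, 0]
    - [0, 0, 0, 0, 0, 0]
    - [0, 0, 0, 0, 0, 0]

```text
t: 27.17
position: [0.6296, -0.21, 0.0298]
tcp_rot: [[0.001, 0.991, -0.132], [-0.001, -0.132, -0.991], [-1.0, 0.001, 0.0]]
contact_force: [-5.4, 3.2, 16.8]
grip_width: 0.411
```

>>> play_rows:
  rows:
    - [0, 0, 0, 0, 0, 0]
    - [0, 0, 0, 0, 0, 0]
    - [0, 0, 0, 0, 0, 0]
    - [0, 0, 0, 0, 0, 0]
    - [-1.5, 0, 0, 0, 0, 0]
    - [-3, 0, 0, 0, 0, 0]
    - [-4, 0, 0, 0, 0, 0]
    - [-4, 0, 0, 0, 0, 0]
    - [0, 0, 0, 0, 0, 0]
    - [0, 0, 0, 0, 0, 0]
  gripper: 75

```text
t: 28.0
position: [0.6301, -0.2102, 0.1551]
tcp_rot: [[0.004, 0.991, -0.132], [-0.002, -0.132, -0.991], [-1.0, 0.004, 0.001]]
contact_force: [-0.6, -0.9, -0.7]
grip_width: 0.751
```

Run:
```python
from h import *
im,s=snap('wrist','w21')
r,f=fit('wrist',im,s,[.6296,-.21],.036,.0025,.048,-7.5,.005);print(r,f)
overlay('wrist',im,s,[(r,.036,.048,r[2],(0,0,255)),([.629,-.209],.122,.012,-7.5,(255,0,0))],'w21o',(180,80,440,275),3)
plan([.44,-.367,.14],-102.4)
```

```text
[ 0.6306 -0.2057 -7.2678] 44.4027214050293
t 28.05 pos [ 0.6293 -0.2099  0.1532] yaw -97.6 tilt -0.9999993808217997 | turn rx 0.0838 rows>= 1 | shift cm [  1.32 -15.11  19.41] rows>= 7
```

View pics/w21o.png

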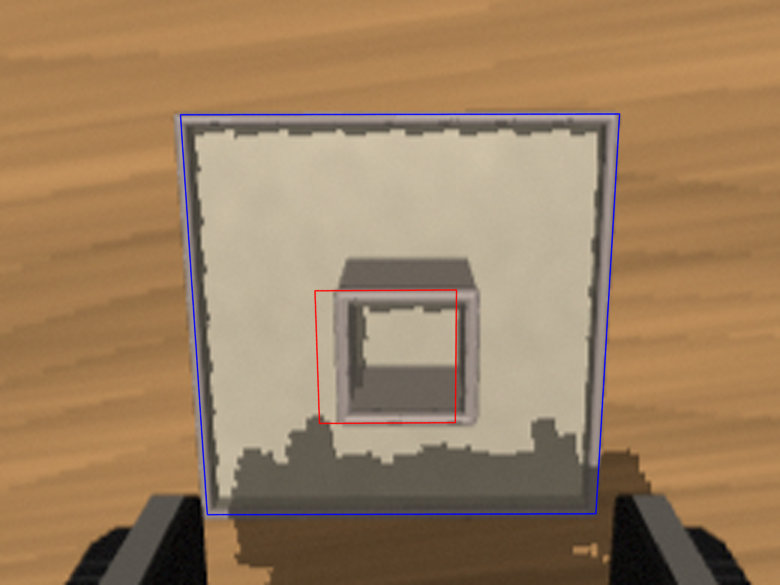

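>>> play_rows:
  rows:
    - [0, 0, 0, 0.084, 0, 0]
    - [0, -2.1, 2.75, 0, 0, 0]
    - [0, -2.1, 2.75, 0, 0, 0]
    - [0, -2.1, 2.75, 0, 0, 0]
    - [0, -2.1, 2.75, 0, 0, 0]
    - [0, -2.1, 2.75, 0, 0, 0]
    - [0, -2.1, 2.75, 0, 0, 0]
    - [0, -1.9, 2.75, 0, 0, 0]
    - [0, 0, 0, 0, 0, 0]
    - [0, 0, 0, 0, 0, 0]
  gripper: 100

```text
t: 28.88
position: [0.4449, -0.3674, 0.1514]
tcp_rot: [[-0.002, 0.976, -0.218], [0.002, -0.218, -0.976], [-1.0, -0.002, -0.001]]
contact_force: [-0.1, 1.2, -0.1]
grip_width: 0.998
```

>>> play_rows:
  rows:
    - [0, 0, 0, 0, 0, 0]

```text
t: 28.97
position: [0.4463, -0.3663, 0.1517]
tcp_rot: [[-0.001, 0.977, -0.215], [0.001, -0.215, -0.977], [-1.0, -0.001, -0.001]]
contact_force: [0.2, 0.9, 0.6]
grip_width: 1.002
```

Run:
```python
from h import *
im,s=snap('wrist','w22')
r,f=fit('wrist',im,s,[.4466,-.3673],.058,.0025,.045,-12.4,.005);print(r,f)
overlay('wrist',im,s,[(r,.058,.045,r[2],(0,0,255))],'w22o',(0,0,640,400),1.25)
plan([*r[:2],.0235],r[2]-90)
```

```text
[  0.447   -0.3672 -12.1281] 96.22407531738281
t 29.02 pos [ 0.4467 -0.366   0.1519] yaw -102.38 tilt -0.9999990355141205 | turn rx -0.0044 rows>= 1 | shift cm [12.84  0.06  0.11] rows>= 4
```

View pics/w22o.png

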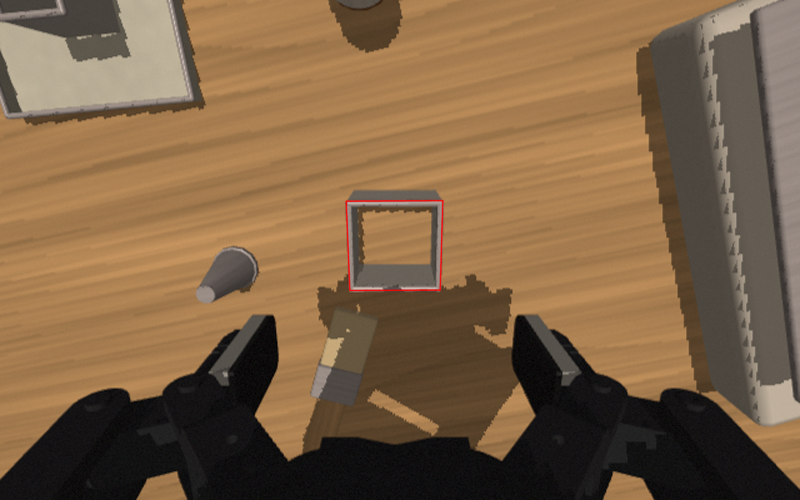

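>>> play_rows:
  rows:
    - [3, 0.05, 0.1, 0, 0, 0]
    - [3, 0, 0, 0, 0, 0]
    - [3, 0, 0, 0, 0, 0]
    - [2, 0, 0, 0, 0, 0]
    - [1.2, 0, 0, 0, 0, 0]
    - [0.6, 0, 0, 0, 0, 0]
    - [0.1, 0, 0, 0, 0, 0]
    - [0, 0, 0, 0, 0, 0]
    - [0, 0, 0, 0, 0, 0]

```text
t: 29.77
position: [0.4472, -0.368, 0.0249]
tcp_rot: [[0.001, 0.977, -0.215], [-0.001, -0.215, -0.977], [-1.0, 0.001, 0.001]]
contact_force: [0.0, 0.4, -0.4]
grip_width: 1.0
```

>>> play_rows:
  rows:
    - [0, 0, 0, 0, 0, 0]
    - [0, 0, 0, 0, 0, 0]
    - [0, 0, 0, 0, 0, 0]
    - [0, 0, 0, 0, 0, 0]
    - [0, 0, 0, 0, 0, 0]
    - [0, 0, 0, 0, 0, 0]
  gripper: 0

```text
t: 30.27
position: [0.4468, -0.3681, 0.0249]
tcp_rot: [[0.001, 0.977, -0.215], [-0.001, -0.215, -0.977], [-1.0, 0.001, 0.001]]
contact_force: [-1.0, 1.2, 7.5]
grip_width: 0.671
```

Run:
```python
from h import *
im,s=snap('wrist','w23')
plan([.630,-.2105,.12],-97.4)
```

```text
t 30.32 pos [ 0.4468 -0.3681  0.0249] yaw -102.42 tilt -0.9999987783898673 | turn rx -0.0876 rows>= 1 | shift cm [ -9.51  16.13 -17.99] rows>= 7
```

View pics/w23.png

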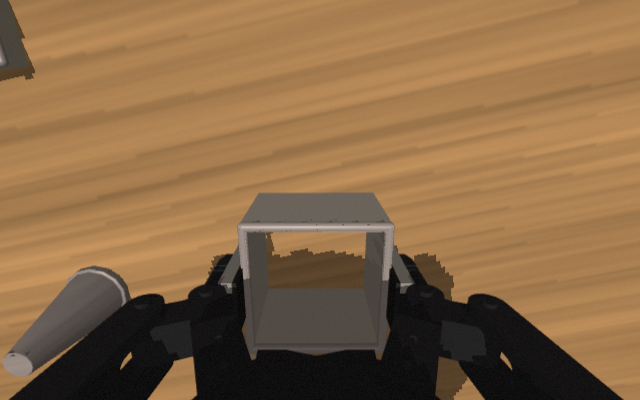

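>>> play_rows:
  rows:
    - [-1, 0, 0, 0, 0, 0]
    - [-2.5, 0, 0, 0, 0, 0]
    - [-3.5, 0, 0, 0, 0, 0]
    - [-3.5, 0, 0, -0.088, 0, 0]
    - [0, 2.7, -3, 0, 0, 0]
    - [0, 2.7, -3, 0, 0, 0]
    - [0, 2.7, -3, 0, 0, 0]
    - [0, 2.7, -3, 0, 0, 0]
    - [0, 2.7, -3, 0, 0, 0]
    - [0, 2.6, -3, 0, 0, 0]

```text
t: 31.15
position: [0.6306, -0.2084, 0.1298]
tcp_rot: [[0.001, 0.992, -0.128], [-0.0, -0.128, -0.992], [-1.0, 0.001, 0.0]]
contact_force: [0.6, -0.9, -0.9]
grip_width: 0.669
```

>>> play_rows:
  rows:
    - [1, 0, 0, 0, 0, 0]
    - [0.8, 0, 0, 0, 0, 0]
    - [0, 0, 0, 0, 0, 0]
    - [0, 0, 0, 0, 0, 0]

```text
t: 31.48
position: [0.6284, -0.2106, 0.1106]
tcp_rot: [[-0.001, 0.992, -0.129], [0.0, -0.129, -0.992], [-1.0, -0.001, -0.0]]
contact_force: [-0.5, 0.6, -1.8]
grip_width: 0.67
```

Run:
```python
from h import *
im,s=snap('wrist','w24')
im2,_=snap('scene','s24');cv2.imwrite('pics/s24z.png',cv2.resize(im2[170:320,150:350,::-1],None,fx=4,fy=4))
plan([.630,-.2105,.0279],-97.4)
```

```text
t 31.58 pos [ 0.6288 -0.211   0.1114] yaw -97.46 tilt -0.9999999643839411 | turn rx -0.001 rows>= 1 | shift cm [ 8.35  0.12 -0.07] rows>= 3
```

View pics/s24z.png

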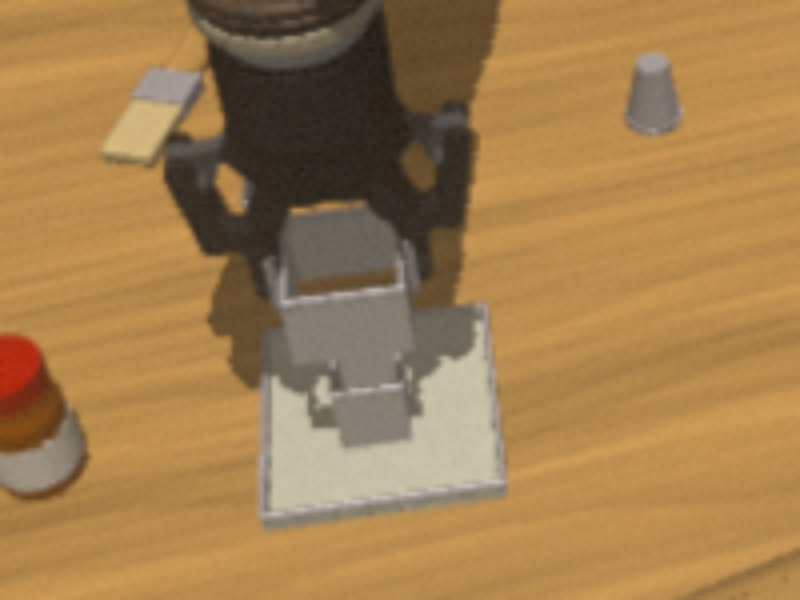

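View pics/w24.png

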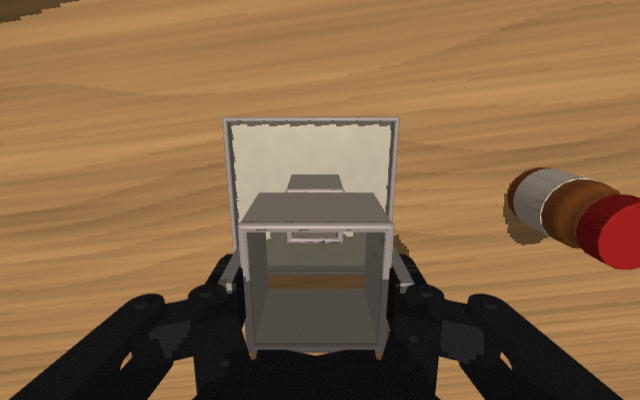

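>>> play_rows:
  rows:
    - [1.5, 0.1, 0, 0, 0, 0]
    - [1, 0, 0, 0, 0, 0]
    - [0.8, 0, 0, 0, 0, 0]
    - [0.5, 0, 0, 0, 0, 0]
    - [0.5, 0, 0, 0, 0, 0]
    - [0.5, 0, 0, 0, 0, 0]
    - [0, 0, 0, 0, 0, 0]

```text
t: 32.17
position: [0.63, -0.21, 0.0619]
tcp_rot: [[-0.001, 0.992, -0.128], [0.0, -0.128, -0.992], [-1.0, -0.001, -0.0]]
contact_force: [0.2, 0.1, -1.9]
grip_width: 0.667
```

>>> play_rows:
  rows:
    - [1, 0, 0, 0, 0, 0]
    - [1, 0, 0, 0, 0, 0]
    - [0.6, 0, 0, 0, 0, 0]
    - [0.3, 0, 0, 0, 0, 0]
    - [0.2, 0, 0, 0, 0, 0]
    - [0, 0, 0, 0, 0, 0]
    - [0, 0, 0, 0, 0, 0]

```text
t: 32.75
position: [0.6305, -0.2101, 0.0319]
tcp_rot: [[0.0, 0.992, -0.128], [-0.0, -0.128, -0.992], [-1.0, 0.0, 0.0]]
contact_force: [-0.4, 0.1, -1.1]
grip_width: 0.667
```

>>> play_rows:
  rows:
    - [0.15, 0, 0, 0, 0, 0]
    - [0.12, 0, 0, 0, 0, 0]
    - [0.08, 0, 0, 0, 0, 0]
    - [0, 0, 0, 0, 0, 0]
    - [0, 0, 0, 0, 0, 0]

```text
t: 33.17
position: [0.6304, -0.21, 0.0284]
tcp_rot: [[0.0, 0.992, -0.128], [-0.0, -0.128, -0.992], [-1.0, 0.0, 0.0]]
contact_force: [-0.0, 0.6, -1.2]
grip_width: 0.67
```

>>> play_rows:
  rows:
    - [0.08, 0, 0, 0, 0, 0]
    - [0.06, 0, 0, 0, 0, 0]
    - [0, 0, 0, 0, 0, 0]
    - [0, 0, 0, 0, 0, 0]

```text
t: 33.5
position: [0.6304, -0.2101, 0.028]
tcp_rot: [[0.001, 0.992, -0.128], [-0.0, -0.128, -0.992], [-1.0, 0.001, 0.0]]
contact_force: [-2.4, 1.0, 8.3]
grip_width: 0.67
```

On the floor (8 N). Release and check.

>>> play_rows:
  rows:
    - [0, 0, 0, 0, 0, 0]
    - [0, 0, 0, 0, 0, 0]
    - [0, 0, 0, 0, 0, 0]
    - [0, 0, 0, 0, 0, 0]
    - [-1.5, 0, 0, 0, 0, 0]
    - [-3, 0, 0, 0, 0, 0]
    - [-4, 0, 0, 0, 0, 0]
    - [-4, 0, 0, 0, 0, 0]
    - [0, -3, 0, 0, 0, 0]
    - [0, -3, 0, 0, 0, 0]
  gripper: 90

```text
t: 34.33
position: [0.5715, -0.2026, 0.1541]
tcp_rot: [[0.005, 0.992, -0.128], [-0.002, -0.128, -0.992], [-1.0, 0.005, 0.002]]
contact_force: [0.1, -0.5, -0.9]
grip_width: 0.9
```

>>> play_rows:
  rows:
    - [-3, -3, 0, 0, 0, 0]
    - [0, 0, 0, 0, 0, 0]
    - [0, 0, 0, 0, 0, 0]

```text
t: 34.58
position: [0.5414, -0.1988, 0.183]
tcp_rot: [[0.003, 0.992, -0.129], [-0.001, -0.129, -0.992], [-1.0, 0.003, 0.001]]
contact_force: [0.5, -1.0, -0.6]
grip_width: 0.9
```

Run:
```python
from h import *
im,s=snap('wrist','w25')
overlay('wrist',im,s,[([.6304,-.2101],.058,.048,-7.4,(0,0,255)),([.630,-.2105],.036,.048,-7.4,(0,255,0))],'w25o',(180,0,440,195),3)
im2,_=snap('scene','s25');cv2.imwrite('pics/s25z.png',cv2.resize(im2[130:330,110:510,::-1],None,fx=2,fy=2))
# bystander motion: compare with the first scene picture
a=cv2.imread('pics/scene0.png').astype(int);b=im2[:,:,::-1].astype(int)
for n,(u,v) in dict(plain=(216,213),wide=(314,193),ram=(475,200)).items():
    A=a[v-20:v+20,u-22:u+22].astype(np.uint8);m=cv2.matchTemplate(b[v-28:v+28,u-30:u+30].astype(np.uint8),A,cv2.TM_CCOEFF_NORMED);print(n,cv2.minMaxLoc(m)[1],np.array(cv2.minMaxLoc(m)[3])-8)
```

```text
plain 0.2796519696712494 [0 0]
wide 0.9763939380645752 [0 0]
ram 0.9932317733764648 [0 0]
```

View pics/w25o.png

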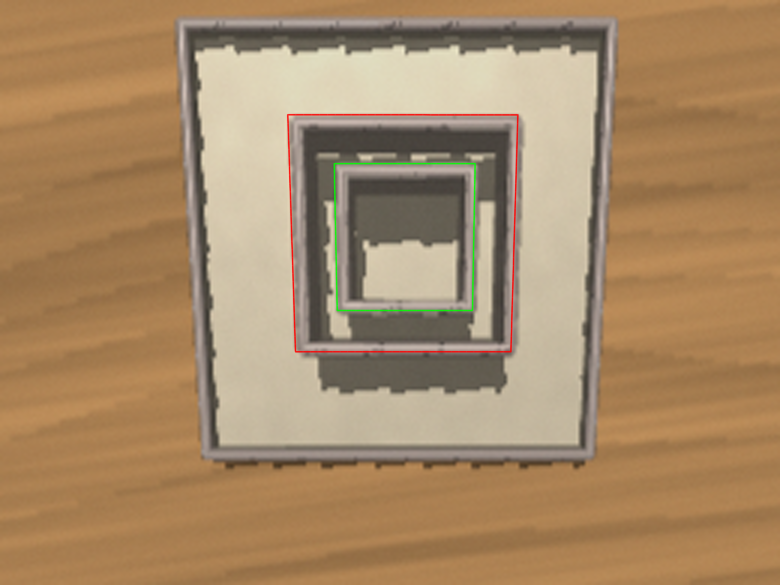

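View pics/s25z.png

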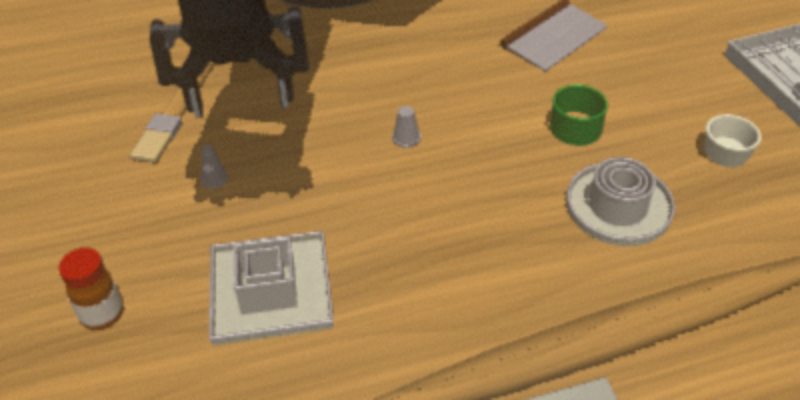

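```bash
python3 -c "
from workcell import close_job;print(close_job())"
```

```text
the job is handed in; nothing more can be done
None
```

I nested the three round cutters in the round tin and the two square ones in the square tin, smallest first, and handed the job in at about 35 s. `close_job` gives no verdict, so what follows is my own last checks.

- **Lowering:** I stopped each cutter on 8–17 N of floor contact before opening the jaws, so none was dropped.
- **Round set:** The final wrist picture fits the three rims within about 1.5 mm of each other, about 1.5 mm from the tin's centre.
- **Square set:** The outlines I drew for both squares match the picture. They sit within about 2 mm of the tin's centre and are lined up with its sides.
- **Bystanders:** The wide nozzle and the ramekin show no shift against the first scene picture.
- **Failed or disagreeing checks:**
  - The image match for the slender nozzle failed (0.28) because it stood in the arm's shadow. By eye it is upright in its place.
  - The automatic fits for the square tin and the small square inside it came out about 5 mm off sideways. I corrected those by eye from the overlay pictures.
- **Look-alike:** The green ring was left alone.

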